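Load the drying box with turned pots

TASK

Lift the drying box's lid open until it rests on its stop, stand all the small straight-sided wooden pots (two to four, but not the ball-shaped vase) upright on the box's floor, and then lay the wooden bar across the chamber in the two slots of the side walls, so that it lies level at the bottom of both. Then close the lid fully and last of all turn the timer knob clockwise until its pointer line points at the white mark; leave everything else on the bench where it is.

Things in the scene. Friction and masses are not known exactly. Their poses are not given: they have to be found in the camera images.
- drybox: plywood drying box, fixed. Origin on the table under the chamber's centre; x from the front wall to the hinge at the back, y to the box's left. Chamber outside 160 (x) by 236 (y) by 86 mm high, inside 140 by 200 mm; floor top 10 mm above the origin. On its right (y -118 to -218 mm) a grey timer compartment 140 by 100 by 56 mm high with the dial on top
- lid (a joint): the plywood lid, 160 by 236 by 10 mm, 0.35 kg, hinged along the back top edge: 0 closed, grows as it lifts, 1.8 rad resting on its stop, leaning back past upright. Damped hinge with a little friction: from below upright it sinks shut by itself in about a second, past upright it stays open
- lid_handle (a point): middle of the lid's handle: a round steel bar 12 mm thick and 100 mm long, parallel to the hinge, standing 36 mm out from the lid's front edge on two end posts; 196 mm from the hinge line; it can turn between gripping fingers. The axes are the lid's: y along the bar
- lid_hinge (a point): point on the hinge line at mid-width, 86.5 mm above the table; the handle lies 196 mm from it towards the front (and 5 mm higher) when shut. Axes turn with the lid, y along the hinge line
- slot_left (a point): centre of the bottom of the open slot in the top of the left side wall: 26 mm wide (x), 22 mm deep, through the 18 mm thick wall, 64 mm above the table at the middle of the wall, 109 mm left of the chamber's centre
- slot_right (a point): the same in the right side wall
- timer (a joint): black timer knob on the compartment, turns clockwise seen from above as its value grows, 0 to 4 rad, starts at 0 to 0.4; at 0 the pointer points to the box's front (-x of drybox). Light friction, stays where left
- timer_grip (a point): on the knob's axis at gripping height, 7 mm below the top of its grip bar; the grip bar is 14 mm thick, 46 mm long and 32 mm high, along the pointer's direction; it stands on a 48 mm disc 23 mm below this point
- timer_pointer (a point): where the knob's white pointer line, prolonged, meets the mark's circle: 40 mm from the knob's axis; turns with the knob
- mark (a point): the white T-shaped mark on the black dial plate under the knob, 40 mm from the knob's axis, same height as timer_pointer; its place round the dial differs from start to start, 1.0 to 2.3 rad clockwise from the box's front
- bar: wooden retaining bar 240 mm long (its x), 16 mm wide (its y) and 20 mm high (its z), lying on the table to the left of the box; origin at the centre of its underside; 40 to 85 g
- pot1: small plain turned wooden pot, a squat cylinder 38 mm across and 42 mm high with a dark mouth (solid, heavy bottom); origin at the centre of its underside, z up when it stands; 30 to 60 g. Two to four pots are present, absent ones read None from the start
- pot2: small plain turned wooden pot, a squat cylinder 38 mm across and 42 mm high with a dark mouth (solid, heavy bottom); origin at the centre of its underside, z up when it stands; 30 to 60 g. Two to four pots are present, absent ones read None from the start
- pot3: small plain turned wooden pot, a squat cylinder 38 mm across and 42 mm high with a dark mouth (solid, heavy bottom); origin at the centre of its underside, z up when it stands; 30 to 60 g. Two to four pots are present, absent ones read None from the start
- pot4: small plain turned wooden pot, a squat cylinder 38 mm across and 42 mm high with a dark mouth (solid, heavy bottom); origin at the centre of its underside, z up when it stands; 30 to 60 g. Two to four pots are present, absent ones read None from the start
- ball_vase: small ball-shaped wooden vase with a narrow neck, 58 mm across, 62 mm high, standing among the pots; not to be touched; origin under its centre
- glue: the white glue bottle, 44 mm across, 110 mm high, a bystander to be left where it is
- spray: the steel spray can, 52 mm across, 170 mm high, a bystander to be left where it is
- sanding_block: the cork sanding block, 100 by 60 by 35 mm, a bystander to be left where it is
- brush: the flat brush, lying, a bystander to be left where it is
- ruler: the steel ruler, 200 by 28 by 5 mm, a bystander to be left where it is
- brush_cup: the white cup, 70 mm across, 90 mm high, a bystander to be left where it is
Not all that is in view belongs to the job. Leave any pink look-alike of the bar alone. Leave any red look-alike of the pot4 alone.

How it is judged:
By the outcome, as a careful person would: the job done as asked, in the order asked, and still so for the second after the job is handed in, with the robot touching nothing.
Of pot1, pot2, pot3, pot4 only 2 to 4 are there at a start; the rules pass over those that are not, and their reading is None.
At some moment in a run one of pot1, pot2, pot3, pot4, bar may be knocked a few centimetres aside while the robot is not near it.
Once in a run the grip may slacken for a moment while it holds something.
It also fails if it takes over 210 s, if anything falls off the work surface, if the arm or the gripper's body presses on something with over 40 N, if the wrist force passes 120 N, or if a joint passes its speed limit or range.

ROBOT

A 6-joint arm with a two-finger parallel gripper is mounted at the origin on the work surface. World frame = base frame: x ahead of the robot, y to its left, z up, the work surface at z = 0. Lengths are in m, angles in rad, forces in N, time in s.
With the tool pointing down it reaches from about 0.25 to 0.725 m from the base axis. Payload 4 kg.
Tool frame: the origin (TCP) lies at the very end of the fingers, on their centre line; the grasp point (between the pads) lies 19 mm behind it; z points along the fingers, y is the line along which they close (so a half turn about z gives the same grasp; the last joint's range is limited). The gripper opens to 85 mm and grips with 20 to 120 N. Pads are 22 mm wide; open, the fingers measure 114 mm over their backs; the gripper's body (76 mm by 85 mm) begins 54 mm behind the grasp point. The pads swing forward as they close: fully open they stand 13 mm farther back than shut.
Start: joints at [-1.328, 0.241, 0.005, 1.335, 0, 1.571], TCP at [0.12, -0.485, 0.231] pointing down, gripper open.
Joint ranges: [-2.72, 2.72], [-1.05, 1.87], [-1.09, 1.28], [-1.99, 2.15], [-1.42, 1.44], [-3.14, 3.14]. Speed limits (rad/s): [2.79, 2.79, 3.14, 3.14, 3.14, 3.14].

INTERFACE

Orientations are given as a unit quaternion [w, x, y, z].
In Python, from bench import read_state, grab_frame, close_job gives the robot as it stands.
- The arm moves only by the tool drive_tool, never from a script. Its argument "commands" is a list that holds one entry, the list of rows, each a list of 7 numbers: the shift along the tool's x, y, z each as a share of 0.5 m, from -1 to 1, then the turn, a rotation vector about the tool's x, y, z each as a share of 180 degrees, from -1 to 1, then the closure, from 0 (fully open) to 1 (shut). A call has 1 to 8 rows; each row is the pose to reach, as a shift and turn from the pose commanded when the call began, along the tool's axes at that moment, turning the shorter way round; what a row does not reach only later rows make up. A row lasts 1/10 s, in which the tool goes at most 50 mm and 8.59 degrees, less where a joint would pass 70% of its speed; a pose out of reach is approached as far as the arm can. A call with a number of a shift or a turn outside -1 to 1 is refused whole. A call with a gripper value outside its range is refused whole. The fingers move at their own pace and stop on an object; "squeeze" is the grip in N (left out, the last holds). Time passes only in rows, so rows that repeat a pose let the fingers close. It gives the time, the measured TCP pose, the force, the opening and the grip force at its end, in the units of the state.
- read_state(): the state, without advancing time (a new reading comes with each control period).
- grab_frame(name): name is "scene" or "top"; returns a dict with "color" (420x560x3 uint8, red, green, blue), "range_z" (420x560 float32, m along the optical axis (not along the pixel's ray), 0 where there is no reading), "fovy" (degrees; the focal length in pixels is half the picture's height over the tangent of half this angle, whatever the lens; pixels are square), "cx", "cy" (the principal point, pixels), "D" ([k1, k2, p1, p2, k3] as OpenCV has them; the pictures are not rectified), "world_to_cam" (4x4, takes a point from world to camera coordinates). Camera axes: x right, y down, z forward; pixel columns grow to the right and rows downward; lengths in m; the calibration is good to about 2 mm. A picture is of the moment at which its call begins.
- close_job(): hands the job in; it is judged then, once.
The state is a dict: "clock": time; "joints": joint angles; "joint_vel": joint speeds; "joint_efforts": joint torques, N m; "ee_pos": TCP position; "ee_rot": TCP orientation; "wrist_force": force on the tool from outside, world axes, zero at the start; "torque": the same for the moment, N m; "opening": finger opening in m; "grip_force": force on a finger pad.
Only numpy, scipy, OpenCV 4.12 (cv2) and the standard library are available. Lean on these libraries where they do the work, as an engineer would, in place of code of your own. Each camera call takes 0.05 s, during which the arm holds its last target. There are 200 camera calls.

## Working session

There is one attempt and no reset: what is moved stays moved. The work goes in short steps, Python scripts to look and compute and a tool call to move; the robot and the scene stay as the last step left them, time stands still between calls to the robot, and variables do not carry over. Pictures are saved under pics/ and viewed, at most 14 in all, crops included, and the job is handed in when it is done.

Besides the shell and the picture viewer there is one more tool, called after ">>>" as name(argument=value, ...), one argument or row to a line, values as JSON. drive_tool: Moves the arm, as the interface text tells. Its arguments: {"type":"object","properties":{"commands":{"type":"array"},"squeeze":{"type":"number"}},"required":["commands"]}

```bash
ls; mkdir -p pics; cat > h.py <<'E'
import numpy as np, cv2
from bench import read_state, grab_frame
from scipy.spatial.transform import Rotation as R
def cam(f):
    h,w=f['color'].shape[:2]; fl=h/2/np.tan(np.radians(f['fovy'])/2)
    K=np.array([[fl,0,f['cx']],[0,fl,f['cy']],[0,0,1]]); return K,np.array(f['D'],float),np.array(f['world_to_cam'])
def cloud(f):
    K,D,T=cam(f); h,w=f['range_z'].shape
    u,v=np.meshgrid(np.arange(w),np.arange(h)); p=np.stack([u,v],-1).reshape(-1,1,2).astype(np.float64)
    n=cv2.undistortPoints(p,K,D).reshape(h,w,2); z=f['range_z']
    P=np.dstack([n*z[...,None],z]); Ti=np.linalg.inv(T)
    W=P@Ti[:3,:3].T+Ti[:3,3]; W[z==0]=np.nan; return W
def proj(f,X):
    K,D,T=cam(f); r,_=cv2.Rodrigues(T[:3,:3]); return cv2.projectPoints(np.atleast_2d(X).astype(float),r,T[:3,3],K,D)[0].reshape(-1,2)
def save(f,n,box=None,s=1):
    c=f['color'][...,::-1]
    if box: c=c[box[1]:box[3],box[0]:box[2]]
    cv2.imwrite('pics/'+n+'.png',cv2.resize(c,None,fx=s,fy=s,interpolation=cv2.INTER_CUBIC))
def to(pos,yaw=None,rot=None):
    "shares to reach pos with tool rotation"
    s=read_state(); q=s['ee_rot']; A=R.from_quat([q[1],q[2],q[3],q[0]])
    d=A.inv().apply(np.array(pos)-s['ee_pos'])/0.5
    out=[d]
    if rot is not None: out.append((A.inv()*rot).as_rotvec()/np.pi)
    return np.concatenate(out).round(4)
E
python3 - <<'E'
from h import *
for n in ('scene','top'):
    f=grab_frame(n); save(f,n+'0',s=1.4); np.savez(n+'0.npz',**f)
s=read_state(); print(s)
E
```

```text
pics
{'clock': 0.1, 'joints': array([-1.32800598e+00,  2.41341706e-01,  3.87367556e-03,  1.33519942e+00,
        1.19690374e-05,  1.57081248e+00]), 'joint_vel': array([ 0.00027467, -0.00244399,  0.00423143,  0.00064838, -0.00024067,
       -0.00053834]), 'joint_efforts': array([ 1.87892078e-05, -3.73138869e+01,  2.53009915e+01,  1.08868559e-02,
       -9.20782350e-05, -1.23247366e-05]), 'ee_pos': array([ 0.12007533, -0.48479262,  0.23050557]), 'ee_rot': array([-9.29402036e-04,  9.92641194e-01,  1.21089158e-01, -1.07361160e-04]), 'wrist_force': array([ 0.3802657 ,  0.02323303, -0.53885736]), 'torque': array([-0.04594036, -0.01541201, -0.00967319]), 'grip_force': 0.0, 'opening': 0.08544891215548105}
```

View pics/scene0.png

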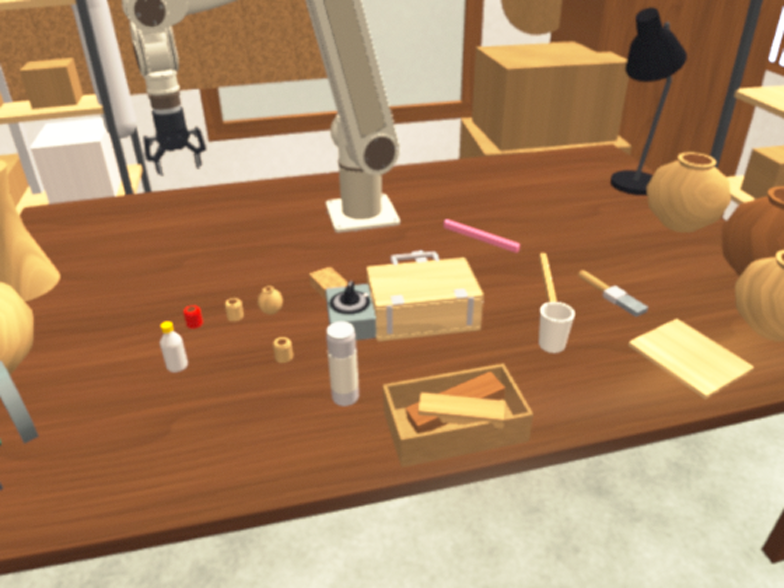

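View pics/top0.png

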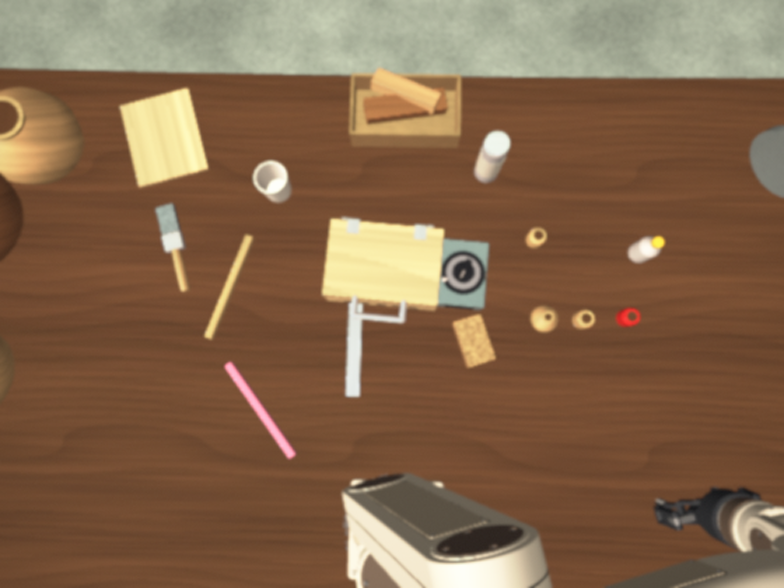

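The top view (in 1.4x display pixels) shows:
- Box lid at (385,262) and the dial at (463,272). The handle bar is at (380,318), with the ruler on the table beneath it.
- Candidates for pots:
  - Plain ones at (536,237) and (583,319).
  - Ball vase at (544,319), with a narrow neck: not a pot.
  - Red look-alike at (629,318): not a pot.
- Candidates for the bar: the wooden one at (229,287), a pink look-alike at (260,410), and offcuts in the tray at (405,95). I choose the one at (229,287).

```bash
python3 - <<'E'
from h import *
f=dict(np.load('top0.npz')); g=dict(np.load('scene0.npz'))
a=f['color'][130:250,300:480,::-1]; b=f['color'][155:235,290:360,::-1]
A=cv2.resize(a,None,fx=4.2,fy=4.2,interpolation=cv2.INTER_CUBIC)[:300,:]
A=cv2.resize(f['color'][155:245,370:470,::-1],(400,360),interpolation=cv2.INTER_CUBIC); B=cv2.resize(f['color'][165:225,310:355,::-1],(400,533),interpolation=cv2.INTER_CUBIC)[:360*1]
C=cv2.resize(f['color'][165:225,305:357,::-1],(400,360),interpolation=cv2.INTER_CUBIC)
cv2.imwrite('pics/crop1.png',np.hstack([A,C]))
W=cloud(f); V=cloud(g)
def rect(P): 
    r=cv2.minAreaRect((P[:,:2]*1000).astype(np.float32)); return np.round(r[0],1),np.round(r[1],1),round(r[2],1)
t=W[...,2]; print('table z',np.nanmedian(t[260:300,200:240]),np.nanstd(t[260:300,150:200]))
def comp(lo,hi,box,W=W):
    m=np.zeros(W.shape[:2],np.uint8); x0,y0,x1,y1=box
    z=W[...,2]; m[y0:y1,x0:x1]=((z>lo)&(z<hi))[y0:y1,x0:x1]
    n,l,st,_=cv2.connectedComponentsWithStats(m,connectivity=8)
    for i in range(1,n):
        if st[i,4]>12:
            P=W[l==i]; print(lo,hi,st[i],P.mean(0).round(4),rect(P),P[:,2].max().round(4))
print('lid');comp(.086,.11,(215,140,330,235))
print('timer');comp(.045,.066,(300,160,360,230))
print('knob');comp(.07,.12,(315,175,350,215))
print('bar');comp(.010,.04,(140,160,185,250))
print('pots');comp(.03,.08,(360,150,480,240)); comp(.008,.08,(360,150,480,240))
print('spray etc');comp(.03,.2,(170,60,480,145))
print('block,ruler');comp(.02,.05,(310,220,370,270));
for (u,v) in [(249,172),(300,172),(232,205),(300,215),(271,227),(271,228),(331,194),(163,205),(250,265)]: print(u,v,W[v,u].round(4))
E
```

```text
table z 0.0006659819878672701 0.007305735855848327
lid
0.086 0.11 [ 231  156   86   75 4735] [0.5375 0.0372 0.0968] (array([525.3,  38.7]), array([236.4, 206. ]), 85.7) 0.1059
0.086 0.11 [327 193   3   7  14] [ 0.5174 -0.1194  0.0986] (array([ 519.3, -118.5]), array([17.5,  5.7]), 0.2) 0.1021
timer
0.045 0.066 [ 313  171   37   49 1321] [ 0.5287 -0.1306  0.0575] (array([ 531.6, -131.3]), array([ 98.4, 141.7]), 85.7) 0.0659
0.045 0.066 [300 218  12   3  13] [ 0.4568 -0.0555  0.0546] (array([456.7, -56.9]), array([33.3,  1.2]), 87.0) 0.0657
knob
0.07 0.12 [315 175   2  13  14] [ 0.564  -0.0812  0.096 ] (array([563.5, -81. ]), array([ 3.1, 34.9]), 86.2) 0.1015
0.07 0.12 [324 185  16  17 150] [ 0.5297 -0.129   0.0866] (array([ 531.2, -130.9]), array([45.7, 41.4]), 21.7) 0.1068
bar
0.01 0.04 [146 168  35  74 466] [0.4966 0.3775 0.0197] (array([498.6, 378.2]), array([ 18.3, 238.7]), 71.4) 0.0266
pots
0.03 0.08 [378 163  13  12 124] [ 0.6167 -0.2911  0.0409] (array([ 617.8, -292.3]), array([34.9, 36.3]), 25.6) 0.0489
0.03 0.08 [451 169  21  17 180] [ 0.5852 -0.5047  0.0606] (array([ 588.7, 
[... 1176 characters left out ...]
ay([ 771. , -183.4]), array([52.5, 49.3]), 8.9) 0.176
0.03 0.2 [181 116  26  27 389] [0.7247 0.2867 0.0679] (array([721.8, 283.7]), array([67.2, 67.7]), 63.4) 0.0959
block,ruler
0.02 0.05 [331 220  14   1  14] [ 0.4588 -0.1533  0.0302] (array([ 458.6, -153.2]), array([36.4,  1.4]), 89.2) 0.0409
0.02 0.05 [324 225  30  38 699] [ 0.3896 -0.1566  0.0348] (array([ 390.2, -157.2]), array([99.4, 60.5]), 18.9) 0.043
249 172 [0.5849 0.1102 0.0996]
300 172 [ 0.5875 -0.0373  0.0999]
232 205 [0.4872 0.1556 0.1002]
300 215 [ 0.4626 -0.0393  0.0987]
271 227 [0.4265 0.0423 0.0988]
271 228 [0.424  0.0424 0.0957]
331 194 [ 0.5236 -0.1262  0.1066]
163 205 [0.4952 0.3777 0.0194]
250 265 [0.3196 0.1065 0.0063]
```

View pics/crop1.png

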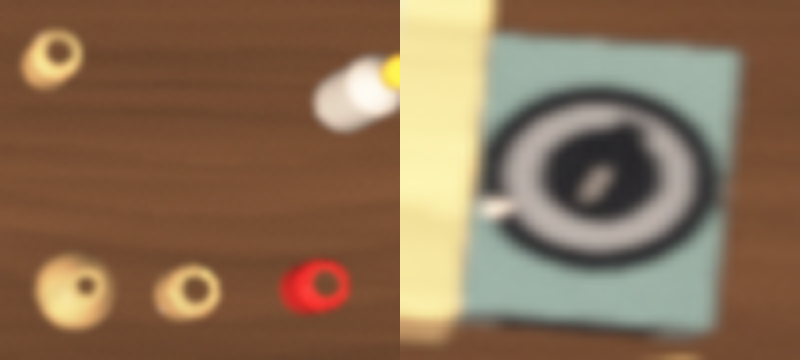

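The crop confirms the choice. There are two plain pots, at crop (52,58) and (187,290), and the ball vase and the red pot are separate objects. The mark is at crop (495,207), and the pointer line is around (590,190), pointing lower left. Next I'll fit the box frame.

```bash
cat >> h.py <<'E'
def down(phi_deg,pitch=0):
    "tool down, closing axis y at phi; pitch>0 leans fingertips ahead (+x)"
    p=np.radians(phi_deg); y=np.array([np.cos(p),np.sin(p),0]); z=np.array([0,0,-1.]); x=np.cross(y,z)
    return R.from_euler('y',-pitch,degrees=True)*R.from_matrix(np.c_[x,y,z])
def ray(f,u,v,z):
    K,D,T=cam(f); n=cv2.undistortPoints(np.array([[[u,v]]],float),K,D).ravel(); Ti=np.linalg.inv(T)
    d=Ti[:3,:3]@np.r_[n,1]; c=Ti[:3,3]; return c+d*(z-c[2])/d[2]
E
python3 - <<'E'
from h import *
f=dict(np.load('top0.npz')); W=cloud(f)
yaw=np.radians(-4.3); ex=np.array([np.cos(yaw),np.sin(yaw)]); ey=np.array([-ex[1],ex[0]])
o=np.array([.54,.035])
z=W[...,2]; m=(z>.088)&(z<.11); m[:,318:]=0; m[:140]=0; m[250:]=0; m[:,:215]=0
P=W[m]; q=(P[:,:2]-o); bx=q@ex; by=q@ey
main=(bx>-.075)
print('lid y',np.percentile(by[main],[.2,1,99,99.8]),'x top',np.percentile(bx,[.2,98,99,99.8]))
h,e=np.histogram(bx,bins=np.arange(-.13,.1,.004)); print(list(zip(e.round(3),h)))
# handle
hm=bx<-.1; hb=(bx<-.108)&(np.abs(by-0.0)<.04); print('handle bar pts',hb.sum(),bx[hb].mean(),by[bx<-.105].min(),by[bx<-.105].max(),P[hb].mean(0),bx[hb].min(),bx[hb].max(), P[:,2][hb].max())
# yaw from lid side edges/ top edges in image rows: refit front edge
r=cv2.minAreaRect((P[main][:,:2]*1000).astype(np.float32)); print('lid rect',r)
print('lid z',np.median(P[main][:,2]))
# mark & dial
M=[ray(f,317.35,199.5,zz) for zz in (.058,.060)]; print(M)
c=f['color'].astype(int); sub=c[165:225,305:357]; 
wh=(sub.min(-1)>215); vv,uu=np.nonzero(wh); print('white',[(u+305,v+165,tuple(sub[v,u])) for u,v in zip(uu,vv)][:40])
dk=(sub.max(-1)<95); vv,uu=np.nonzero(dk); print('dark bbox',uu.min()+305,uu.max()+305,vv.min()+165,vv.max()+165)
A=ray(f,(uu.min()+uu.max())/2+305,(vv.min()+vv.max())/2+165,.058); print('dial centre',A)
print(-np.degrees(np.arctan2(*( (np.array(M[0])-A)[[1,0]])))) 
E
```

```text
lid y [-0.11486956 -0.11298766  0.11754299  0.11965045] x top [-0.11728304  0.0809766   0.08293856  0.08629792]
[(np.float64(-0.13), np.int64(0)), (np.float64(-0.126), np.int64(0)), (np.float64(-0.122), np.int64(1)), (np.float64(-0.118), np.int64(60)), (np.float64(-0.114), np.int64(56)), (np.float64(-0.11), np.int64(46)), (np.float64(-0.106), np.int64(11)), (np.float64(-0.102), np.int64(13)), (np.float64(-0.098), np.int64(13)), (np.float64(-0.094), np.int64(12)), (np.float64(-0.09), np.int64(14)), (np.float64(-0.086), np.int64(9)), (np.float64(-0.082), np.int64(12)), (np.float64(-0.078), np.int64(90)), (np.float64(-0.074), np.int64(120)), (np.float64(-0.07), np.int64(105)), (np.float64(-0.066), np.int64(117)), (np.float64(-0.062), np.int64(110)), (np.float64(-0.058), np.int64(113)), (np.float64(-0.054), np.int64(114)), (np.float64(-0.05), np.int64(106)), (np.float64(-0.046), np.int64(121)), (np.float64(-0.042), np.int64(113)), (np.float64(-0.038), np.int64(111)), (np.float64(-0.034), np.int64(110)), (np.float64(-0.03), np.int64(113)), (np.float64(-0.026), np.int64(115)), (np.float64(
[... 873 characters left out ...]
np.int64(109)), (np.float64(0.078), np.int64(106)), (np.float64(0.082), np.int64(59)), (np.float64(0.086), np.int64(11)), (np.float64(0.09), np.int64(0)), (np.float64(0.094), np.int64(0))]
handle bar pts 103 -0.11317284493916953 -0.05248568169741434 0.056985001012011066 [0.42720423 0.04426368 0.09696573] -0.11789846431435726 -0.10820647809118186 0.10481432077357189
lid rect ((546.7333984375, 37.03593444824219), (236.4209747314453, 162.9949493408203), 85.68052673339844)
lid z 0.09686547266438583
[array([ 0.51513431, -0.09078417,  0.058     ]), array([ 0.51479669, -0.09065317,  0.06      ])]
white []
dark bbox 316 346 180 220
dial centre [ 0.51443586 -0.13098453  0.058     ]
-89.00462848825896
```

```bash
python3 -c "
from h import *
print(to([.427,.0455,.17],rot=down(-4.3)))"
```

```text
[ 8.508e-01 -8.817e-01  1.227e-01 -5.000e-04 -4.000e-04 -3.988e-01]
```

>>> drive_tool(
  commands=[
    [[0.851,-0.882,0.122,0,0,-0.399,0.69],[0.851,-0.882,0.122,0,0,-0.399,0.69],[0.851,-0.882,0.122,0,0,-0.399,0.69],[0.851,-0.882,0.122,0,0,-0.399,0.69],[0.851,-0.882,0.122,0,0,-0.399,0.69],[0.851,-0.882,0.122,0,0,-0.399,0.69],[0.851,-0.882,0.122,0,0,-0.399,0.69],[0.851,-0.882,0.122,0,0,-0.399,0.69]],
  ],
  squeeze=60,
)

```text
clock: 0.9
ee_pos: [0.3199, -0.139, 0.1915]
ee_rot: [0.0, 0.749, 0.663, 0.0]
wrist_force: [0.8, -1.2, 0.4]
opening: 0.0263
grip_force: 0.0
```

```bash
python3 -c "
from h import *
print(read_state()['ee_pos'],read_state()['opening'],to([.427,.0455,.17],rot=down(-4.3)))"
```

```text
[ 0.31994543 -0.13898125  0.19147268] 0.026306494570711145 [ 3.923e-01  1.675e-01  4.290e-02  1.000e-04  1.000e-04 -1.510e-02]
```

>>> drive_tool(
  commands=[
    [[0.392,0.168,0.043,0,0,-0.015,0.69],[0.392,0.168,0.043,0,0,-0.015,0.69],[0.392,0.168,0.043,0,0,-0.015,0.69],[0.392,0.168,0.043,0,0,-0.015,0.69],[0.392,0.168,0.043,0,0,-0.015,0.69],[0.392,0.168,0.043,0,0,-0.015,0.69]],
  ],
)

```text
clock: 1.5
ee_pos: [0.4282, 0.0445, 0.1694]
ee_rot: [-0.0, 0.734, 0.679, -0.001]
wrist_force: [-1.1, -0.5, 0.5]
opening: 0.0266
grip_force: 0.0
```

```bash
python3 -c "
from h import *
print(read_state()['ee_pos'],read_state()['wrist_force'],to([.427,.0455,.0735],rot=down(-4.3)))"
```

```text
[0.42819593 0.04447877 0.16939751] [-1.09433921 -0.49809296  0.50877697] [ 1.900e-03 -2.300e-03  1.918e-01 -5.000e-04  1.000e-04 -6.000e-04]
```

>>> drive_tool(
  commands=[
    [[0.001,-0.001,0.08,0,0,0,0.69],[0.001,-0.001,0.14,0,0,0,0.69],[0.001,-0.001,0.19,0,0,0,0.69],[0.001,-0.001,0.19,0,0,0,0.69],[0.001,-0.001,0.19,0,0,0,1],[0.001,-0.001,0.19,0,0,0,1],[0.001,-0.001,0.19,0,0,0,1],[0.001,-0.001,0.19,0,0,0,1]],
  ],
)

```text
clock: 2.3
ee_pos: [0.4279, 0.0421, 0.0761]
ee_rot: [0.001, 0.735, 0.678, -0.0]
wrist_force: [-0.4, -5.4, -1.1]
opening: 0.0099
grip_force: 58.5
```

```bash
python3 -c "
from h import *
s=read_state();print(s['ee_pos'],s['wrist_force'],s['opening'],s['grip_force'],s['joints'])"
```

```text
[0.42787998 0.04214202 0.07605487] [-0.43758069 -5.36897564 -1.12653055] 0.00989470231800342 58.46518278121948 [ 0.10004592  0.24367262 -0.43176038  0.89420981 -0.00265231  1.75260996]
```

```bash
cat >> h.py <<'E'
yaw=np.radians(-4.3); ex=np.array([np.cos(yaw),np.sin(yaw),0]); ey=np.array([-ex[1],ex[0],0]); ez=np.array([0,0,1.])
box=np.array([.5427,.0371,0]); hinge=np.array([.6224,.0311,.0865])
def share(pos,rot,s=None):
    s=s or read_state(); q=s['ee_rot']; A=R.from_quat([q[1],q[2],q[3],q[0]])
    return np.r_[A.inv().apply(pos-s['ee_pos'])/.5,(A.inv()*rot).as_rotvec()/np.pi]
def arc(ths,pitchf,yoff=0.0115,r=.195,th0=.03):
    for t in ths:
        p=pitchf(t); hp=hinge+r*(-np.cos(t+th0)*ex+np.sin(t+th0)*ez)+ey*yoff
        rot=R.from_rotvec(-ey*np.radians(p))*down(-4.3)
        print(round(t,2),share(hp+rot.apply([0,0,.019]),rot).round(3).tolist())
E
python3 -c "
from h import *
s=read_state(); print((s['ee_pos']-hinge)@ex,(s['ee_pos']-hinge)@ey)
arc(np.arange(1,9)*.08,lambda t:min(30,max(0,(t-.5)*27)),yoff=(s['ee_pos']-hinge)@ey)"
```

```text
-0.1948003908744609 -0.00357392411112363
0.08 [-0.0, 0.002, -0.026, 0.001, 0.001, -0.002]
0.16 [-0.0, 0.007, -0.057, 0.001, 0.001, -0.002]
0.24 [-0.0, 0.014, -0.087, 0.001, 0.001, -0.002]
0.32 [-0.0, 0.023, -0.117, 0.001, 0.001, -0.002]
0.4 [-0.0, 0.035, -0.145, 0.001, 0.001, -0.002]
0.48 [-0.0, 0.05, -0.173, 0.001, 0.001, -0.002]
0.56 [-0.0, 0.067, -0.2, -0.008, 0.001, -0.002]
0.64 [0.0, 0.087, -0.225, -0.02, 0.001, -0.002]
```

>>> drive_tool(
  commands=[
    [[0,0.002,-0.026,0,0,0,1],[0,0.007,-0.057,0,0,0,1],[0,0.014,-0.087,0,0,0,1],[0,0.023,-0.117,0,0,0,1],[0,0.035,-0.145,0,0,0,1],[0,0.05,-0.173,0,0,0,1],[0,0.067,-0.2,-0.008,0,0,1],[0,0.087,-0.225,-0.02,0,0,1]],
  ],
)

```text
clock: 3.1
ee_pos: [0.4643, 0.0394, 0.1868]
ee_rot: [0.019, 0.735, 0.678, 0.016]
wrist_force: [-16.2, -3.2, 6.4]
opening: 0.0097
grip_force: 58.5
```

```bash
python3 -c "
from h import *
s=read_state(); print(s['ee_pos'],s['wrist_force'],s['opening'],s['grip_force'],(s['ee_pos']-hinge)@ey)
arc(.64+np.arange(1,9)*.085,lambda t:min(30,max(0,(t-.5)*27)),yoff=-.0035)"
```

```text
[0.46431191 0.03940157 0.18684111] [-16.2411828   -3.20434831   6.40527572] 0.00973502748725292 58.495556116104126 -0.0035750378438703916
0.72 [0.0, 0.038, -0.027, -0.018, 0.001, -0.002]
0.81 [0.0, 0.064, -0.049, -0.031, 0.001, -0.002]
0.9 [0.001, 0.092, -0.069, -0.043, 0.001, -0.002]
0.98 [0.001, 0.122, -0.087, -0.056, 0.001, -0.002]
1.06 [0.001, 0.153, -0.102, -0.069, 0.001, -0.002]
1.15 [0.001, 0.185, -0.115, -0.082, 0.001, -0.002]
1.24 [0.001, 0.218, -0.125, -0.094, 0.001, -0.002]
1.32 [0.001, 0.252, -0.132, -0.107, 0.001, -0.002]
```

>>> drive_tool(
  commands=[
    [[0,0.036,-0.027,-0.018,0,0,1],[0,0.064,-0.049,-0.031,0,0,1],[0,0.092,-0.069,-0.043,0,0,1],[0,0.122,-0.087,-0.056,0,0,1],[0,0.153,-0.102,-0.069,0,0,1],[0,0.185,-0.115,-0.082,0,0,1],[0,0.218,-0.125,-0.094,0,0,1],[0,0.252,-0.132,-0.107,0,0,1]],
  ],
)

```text
clock: 3.9
ee_pos: [0.592, 0.0299, 0.264]
ee_rot: [0.147, 0.72, 0.664, 0.136]
wrist_force: [-3.1, -1.8, -0.3]
opening: 0.0097
grip_force: 63.5
```

```bash
python3 -c "
from h import *
s=read_state(); print(s['ee_pos'],s['wrist_force'],s['opening'],s['grip_force'],(s['ee_pos']-hinge)@ey,s['joints'])
arc(1.32+np.arange(1,7)*.08,lambda t:min(30,max(0,(t-.5)*27)),yoff=-.0035)"
```

```text
[0.59204357 0.0298853  0.26396884] [-3.06375919 -1.8173357  -0.3290846 ] 0.009715878327323511 63.45643758773804 -0.0034873670954181438 [ 0.08291491  0.11371845 -0.14937146  0.91033888 -0.06347055  1.72180708]
1.4 [0.0, 0.018, 0.011, -0.007, 0.001, -0.002]
1.48 [0.0, 0.049, 0.021, -0.019, 0.001, -0.002]
1.56 [0.0, 0.08, 0.032, -0.031, 0.001, -0.002]
1.64 [0.001, 0.109, 0.046, -0.039, 0.001, -0.002]
1.72 [0.001, 0.135, 0.062, -0.039, 0.001, -0.002]
1.8 [0.001, 0.161, 0.08, -0.039, 0.001, -0.002]
```

>>> drive_tool(
  commands=[
    [[0,0.018,0.011,-0.007,0,0,1],[0,0.049,0.021,-0.019,0,0,1],[0,0.08,0.032,-0.031,0,0,1],[0,0.109,0.046,-0.039,0,0,1],[0,0.135,0.062,-0.039,0,0,1],[0,0.158,0.078,-0.039,0,0,1],[0,0.158,0.078,-0.039,0,0,1]],
  ],
)

```text
clock: 4.6
ee_pos: [0.6824, 0.0231, 0.2591]
ee_rot: [0.191, 0.71, 0.654, 0.177]
wrist_force: [3.3, -0.5, 2.1]
opening: 0.0098
grip_force: 69.7
```

```bash
python3 -c "
from h import *
s=read_state(); print(s['ee_pos'],s['wrist_force'],s['opening'],s['grip_force'])
q=s['ee_rot'];A=R.from_quat([q[1],q[2],q[3],q[0]]);g=s['ee_pos']-A.apply([0,0,.019])-hinge;print(np.arctan2(g[2],-g@ex)-.03,np.hypot(g[2],g@ex))"
```

```text
[0.68244892 0.02306365 0.25914088] [ 3.2819195  -0.5417946   2.11296303] 0.009771730930348528 69.68865752220154
1.8038890642953935 0.1957967002870138
```

>>> drive_tool(
  commands=[
    [[0,0,0,0,0,0,0.79],[0,0,0,0,0,0,0.79],[0,0,0,0,0,0,0.79],[0,0,-0.05,0,0,0,0.79],[0,0,-0.1,0,0,0,0.79],[0,0,-0.15,0,0,0,0.6],[0,0,-0.15,0,0,0,0.4]],
  ],
)

```text
clock: 5.3
ee_pos: [0.6425, 0.0263, 0.3251]
ee_rot: [0.191, 0.71, 0.655, 0.177]
wrist_force: [0.2, 0.2, -0.3]
opening: 0.0459
grip_force: 0.0
```

```bash
python3 - <<'E'
from h import *
s=read_state(); print(s['ee_pos'],s['wrist_force'],s['opening'])
f=grab_frame('top'); np.savez('top1.npz',**f); W=cloud(f)
P=W[(W[...,2]>.15)&(W[...,2]<.33)]; 
d=(P-hinge); b=np.c_[d@ex,d@ey,d[:,2]]; k=(abs(b[:,1])<.06)&(b[:,0]>0)&(b[:,0]<.08)
print(k.sum(), b[k].mean(0) if k.any() else '')
def comp(lo,hi,bx):
    x0,y0,x1,y1=bx; m=np.zeros(W.shape[:2],np.uint8); z=W[...,2]; m[y0:y1,x0:x1]=((z>lo)&(z<hi))[y0:y1,x0:x1]
    n,l,st,_=cv2.connectedComponentsWithStats(m)
    for i in range(1,n):
        if st[i,4]>30: r=cv2.minAreaRect((W[l==i][:,:2]*1000).astype(np.float32)); print(st[i,:4],np.round(r[0],1),np.round(r[1],1),r[2])
comp(.03,.08,(360,150,480,250)); comp(.01,.04,(130,140,200,260))
print(to([.441,-.3884,.17],rot=down(-4.3)), to([.441,-.3884,.17],rot=down(-30)))
E
```

```text
[0.64245173 0.02634514 0.32510155] [ 0.24940115  0.16348158 -0.28096646] 0.0458794198994787
403 [ 0.03799314 -0.02310537  0.15211301]
[378 163  13  12] [ 617.3 -292. ] [34.2 35.5] 3.484835624694824
[452 169  20  17] [ 588.7 -511.3] [43.4 37.2] 26.156511306762695
[380 218  19  19] [ 438.9 -302.9] [53.8 52. ] 47.216766357421875
[411 221  14  13] [ 441.  -387.8] [35.6 35.3] 34.7580451965332
[443 220  15  13] [ 447.4 -481.1] [35.5 35.5] 40.4863166809082
[146 168  35  74] [498.5 378.4] [ 19.1 238.1] 71.62623596191406
[130 186   5  22] [520.2 477.4] [67.2 11.9] 7.557685852050781
[-8.591e-01 -4.425e-01  9.670e-02  1.667e-01  2.000e-04 -1.700e-03] [-0.8591 -0.4425  0.0967  0.1639 -0.0371  0.1378]
```

>>> drive_tool(
  commands=[
    [[-0.86,-0.442,0.097,0.167,0,0,0.05],[-0.86,-0.442,0.097,0.167,0,0,0.05],[-0.86,-0.442,0.097,0.167,0,0,0.05],[-0.86,-0.442,0.097,0.167,0,0,0.05],[-0.86,-0.442,0.097,0.167,0,0,0.05],[-0.86,-0.442,0.097,0.167,0,0,0.05],[-0.86,-0.442,0.097,0.167,0,0,0.05],[-0.86,-0.442,0.097,0.167,0,0,0.05]],
  ],
)

```text
clock: 6.15
ee_pos: [0.4746, -0.3167, 0.1929]
ee_rot: [-0.003, 0.735, 0.678, -0.001]
wrist_force: [1.2, 0.0, 1.2]
opening: 0.0811
grip_force: 0.0
```

```bash
python3 -c "
from h import *
print(read_state()['ee_pos'],to([.441,-.388,.12],rot=down(-4.3)))"
```

```text
[ 0.47462475 -0.31672155  0.19287704] [-0.1478 -0.0546  0.1458 -0.0021 -0.0007 -0.0018]
```

>>> drive_tool(
  commands=[
    [[-0.148,-0.0546,0.146,0,0,0,0.1],[-0.148,-0.0546,0.146,0,0,0,0.1],[-0.148,-0.0546,0.146,0,0,0,0.1],[-0.148,-0.0546,0.24,0,0,0,0.1],[-0.148,-0.0546,0.32,0,0,0,0.1],[-0.148,-0.0546,0.365,0,0,0,0.1],[-0.148,-0.0546,0.365,0,0,0,0.1],[-0.148,-0.0546,0.365,0,0,0,0.1]],
  ],
)

```text
clock: 6.95
ee_pos: [0.4426, -0.3865, 0.0131]
ee_rot: [-0.002, 0.735, 0.678, -0.001]
wrist_force: [1.1, 0.5, 0.3]
opening: 0.0769
grip_force: 0.0
```

>>> drive_tool(
  commands=[
    [[0,0,0,0,0,0,0.8],[0,0,0,0,0,0,0.8],[0,0,0,0,0,0,0.8],[0,0,0,0,0,0,0.8],[0,0,-0.1,0,0,0,0.8],[0,0,-0.2,0,0,0,0.8],[0,0,-0.3,0,0,0,0.8],[0,0,-0.35,0,0,0,0.8]],
  ],
  squeeze=40,
)

```text
clock: 7.75
ee_pos: [0.4448, -0.3886, 0.1943]
ee_rot: [0.003, 0.735, 0.678, -0.001]
wrist_force: [0.7, 0.1, -0.9]
opening: 0.0365
grip_force: 40.4
```

```bash
python3 -c "
from h import *
s=read_state();print(s['ee_pos'],s['opening'],s['grip_force'],s['wrist_force'])
t=box+ey*-.055+ez*.19
print(t,to(t,rot=down(85.7-180)),to(t,rot=down(-4.3)))"
```

```text
[ 0.44476012 -0.3886447   0.19433328] 0.036490721544462985 40.38714276335668 [ 0.72876954  0.08271351 -0.89182058]
[ 0.53857617 -0.01774518  0.19      ] [7.546e-01 1.270e-01 5.500e-03 2.000e-03 4.000e-04 4.981e-01] [ 0.7546  0.127   0.0055  0.0011  0.0015 -0.0019]
```

>>> drive_tool(
  commands=[
    [[0.1,0.017,0,0,0,0,0.8],[0.2,0.034,0,0,0,0,0.8],[0.3,0.05,0,0,0,0,0.8],[0.4,0.067,0,0,0,0,0.8],[0.5,0.084,0,0,0,0,0.8],[0.6,0.1,0,0,0,0,0.8],[0.7,0.117,0,0,0,0,0.8],[0.755,0.127,0,0,0,0,0.8]],
  ],
)

```text
clock: 8.55
ee_pos: [0.5373, -0.0129, 0.1888]
ee_rot: [-0.001, 0.734, 0.679, -0.001]
wrist_force: [0.1, -0.3, -0.3]
opening: 0.0367
grip_force: 40.4
```

```bash
python3 -c "
from h import *
s=read_state();print(s['ee_pos'],s['opening'],s['grip_force'],s['wrist_force'])
t=box+ey*-.055+ez*.025
print(t,to(t,rot=down(-4.3)))"
```

```text
[ 0.53725699 -0.01291734  0.18878927] 0.03666438785354231 40.37470063747605 [ 0.10411854 -0.28014086 -0.28150119]
[ 0.53857617 -0.01774518  0.025     ] [-9.700e-03  4.200e-03  3.276e-01 -8.000e-04 -2.000e-04 -1.000e-03]
```

>>> drive_tool(
  commands=[
    [[0,0,0,0,0,0,0.8],[0,0,0.08,0,0,0,0.8],[0,0,0.16,0,0,0,0.8],[0,0,0.24,0,0,0,0.8],[0,0,0.3,0,0,0,0.8],[0,0,0.32,0,0,0,0.8],[0,0,0.33,0,0,0,0.8],[0,0,0.33,0,0,0,0.8]],
  ],
)

```text
clock: 9.35
ee_pos: [0.5357, -0.0168, 0.0254]
ee_rot: [-0.001, 0.735, 0.678, -0.001]
wrist_force: [-1.3, 0.5, 2.9]
opening: 0.0365
grip_force: 41.1
```

```bash
python3 -c "
from h import *
s=read_state();print(s['ee_pos'],s['opening'],s['grip_force'],s['wrist_force'])"
```

```text
[ 0.53570853 -0.01681674  0.02539164] 0.03652997008768731 41.11222622450441 [-1.34569968  0.48914285  2.94514029]
```

>>> drive_tool(
  commands=[
    [[0,0,0.002,0,0,0,0.8],[0,0,0.002,0,0,0,0.8],[0,0,0.002,0,0,0,0.35],[0,0,0.002,0,0,0,0.35],[0,0,0,0,0,0,0.35],[0,0,-0.1,0,0,0,0.35],[0,0,-0.2,0,0,0,0.35],[0,0,-0.33,0,0,0,0.35]],
  ],
)

```text
clock: 10.15
ee_pos: [0.5366, -0.0163, 0.1748]
ee_rot: [-0.002, 0.735, 0.678, -0.001]
wrist_force: [1.2, -0.5, 0.3]
opening: 0.0554
grip_force: 0.0
```

```bash
python3 - <<'E'
from h import *
s=read_state(); print(s['ee_pos'],s['wrist_force'],s['opening'])
f=grab_frame('top'); np.savez('top2.npz',**f); W=cloud(f)
def comp(lo,hi,bx):
    x0,y0,x1,y1=bx; m=np.zeros(W.shape[:2],np.uint8); z=W[...,2]; m[y0:y1,x0:x1]=((z>lo)&(z<hi))[y0:y1,x0:x1]
    n,l,st,_=cv2.connectedComponentsWithStats(m)
    for i in range(1,n):
        if st[i,4]>30: r=cv2.minAreaRect((W[l==i][:,:2]*1000).astype(np.float32)); print(st[i,:4],np.round(r[0],1),np.round(r[1],1),r[2])
comp(.03,.08,(360,130,480,250)); comp(.01,.04,(130,140,200,260))
t=[.617,-.292,.16]; print(to(t,rot=down(-4.3)))
E
```

```text
[ 0.53659671 -0.01629681  0.17483865] [ 1.21913881 -0.530197    0.34529294] 0.0554356847533826
[378 163  13  12] [ 617.7 -292.3] [33.9 36.4] 4.644164562225342
[452 169  20  17] [ 589.  -511.4] [42.8 37.5] 20.823474884033203
[380 218  19  19] [ 440.7 -303.9] [54.6 51.5] 0.9095654487609863
[442 220  16  13] [ 446.9 -480.9] [37.2 33.9] 44.824867248535156
[146 168  35  75] [498.  378.8] [ 19.2 239. ] 71.34732055664062
[130 185   5  24] [521.2 476.8] [73.5 12.6] 5.824984550476074
[-5.372e-01  1.943e-01  5.090e-02  3.700e-03 -2.000e-04 -1.900e-03]
```

>>> drive_tool(
  commands=[
    [[-0.1,0.036,0,0,0,0,0.1],[-0.2,0.072,0,0,0,0,0.1],[-0.3,0.108,0,0,0,0,0.1],[-0.4,0.145,0.03,0,0,0,0.1],[-0.5,0.18,0.06,0,0,0,0.1],[-0.538,0.194,0.08,0,0,0,0.1],[-0.538,0.194,0.1,0,0,0,0.1],[-0.538,0.194,0.1,0,0,0,0.1]],
  ],
)

```text
clock: 11.0
ee_pos: [0.6101, -0.2925, 0.1198]
ee_rot: [-0.004, 0.736, 0.677, -0.002]
wrist_force: [0.1, 0.3, -0.6]
opening: 0.0767
grip_force: 0.0
```

```bash
python3 -c "
from h import *
s=read_state();print(s['ee_pos'],s['opening'],s['grip_force'],s['wrist_force'])
print(to([.6175,-.2922,.013],rot=down(-4.3)))"
```

```text
[ 0.61005461 -0.29249637  0.11975555] 0.07668751750281479 0.0 [ 0.12156984  0.30824333 -0.60771253]
[ 0.0013  0.0165  0.2134 -0.0026 -0.0007 -0.0025]
```

>>> drive_tool(
  commands=[
    [[0.001,0.014,0.05,0,0,0,0.1],[0.001,0.014,0.13,0,0,0,0.1],[0.001,0.014,0.19,0,0,0,0.1],[0.001,0.014,0.213,0,0,0,0.1],[0.001,0.014,0.213,0,0,0,0.1],[0.001,0.014,0.213,0,0,0,0.1]],
  ],
)

```text
clock: 11.6
ee_pos: [0.6197, -0.2919, 0.0186]
ee_rot: [0.0, 0.735, 0.678, -0.001]
wrist_force: [-0.2, -0.0, 1.2]
opening: 0.0769
grip_force: 0.0
```

```bash
python3 -c "
from h import *
s=read_state();print(s['ee_pos'],s['opening'],s['grip_force'],s['wrist_force'])"
```

```text
[ 0.61974874 -0.2918842   0.01855982] 0.07691474425788274 0.0 [-0.21663047 -0.02645059  1.24993357]
```

>>> drive_tool(
  commands=[
    [[0,-0.003,0.01,0,0,0,0.1],[0,-0.003,0.01,0,0,0,0.8],[0,-0.003,0.01,0,0,0,0.8],[0,-0.003,0.01,0,0,0,0.8],[0,-0.003,0.01,0,0,0,0.8],[0,-0.003,-0.1,0,0,0,0.8],[0,-0.003,-0.2,0,0,0,0.8],[0,-0.003,-0.33,0,0,0,0.8]],
  ],
)

```text
clock: 12.4
ee_pos: [0.6168, -0.2919, 0.1625]
ee_rot: [-0.002, 0.735, 0.678, -0.001]
wrist_force: [0.6, -0.3, 0.0]
opening: 0.0368
grip_force: 40.3
```

```bash
python3 -c "
from h import *
s=read_state();print(s['ee_pos'],s['opening'],s['grip_force'],s['wrist_force'])
t=box+ey*.055+ez*.19
print(t,to(t,rot=down(-4.3)))"
```

```text
[ 0.61684168 -0.29186879  0.16250214] 0.036848732714098366 40.31281790463254 [ 0.59079296 -0.29288481  0.01783564]
[0.54682383 0.09194518 0.19      ] [ 7.538e-01 -2.019e-01 -5.360e-02 -1.500e-03 -2.000e-04 -1.900e-03]
```

>>> drive_tool(
  commands=[
    [[0.05,-0.08,-0.03,0,0,0,0.8],[0.1,-0.16,-0.03,0,0,0,0.8],[0.2,-0.2,-0.03,0,0,0,0.8],[0.3,-0.2,-0.03,0,0,0,0.8],[0.4,-0.2,-0.03,0,0,0,0.8],[0.5,-0.2,-0.03,0,0,0,0.8],[0.6,-0.2,-0.03,0,0,0,0.8],[0.69,-0.2,-0.03,0,0,0,0.8]],
  ],
)

```text
clock: 13.2
ee_pos: [0.5454, 0.0618, 0.177]
ee_rot: [-0.001, 0.735, 0.678, -0.001]
wrist_force: [1.2, 0.2, -0.1]
opening: 0.0365
grip_force: 41.6
```

```bash
python3 -c "
from h import *
s=read_state();print(s['ee_pos'],s['opening'],s['grip_force'],s['wrist_force'])
t=box+ey*.055+ez*.0245
print(t,to(t,rot=down(-4.3)))"
```

```text
[0.54543765 0.06182442 0.17703936] 0.0364978437178602 41.594933818560094 [ 1.20793312  0.21271297 -0.06882456]
[0.54682383 0.09194518 0.0245    ] [ 0.0602 -0.0013  0.3051 -0.0009 -0.     -0.0019]
```

>>> drive_tool(
  commands=[
    [[0.055,-0.001,0,0,0,0,0.8],[0.055,-0.001,0,0,0,0,0.8],[0.055,-0.001,0.08,0,0,0,0.8],[0.055,-0.001,0.16,0,0,0,0.8],[0.055,-0.001,0.24,0,0,0,0.8],[0.055,-0.001,0.29,0,0,0,0.8],[0.055,-0.001,0.302,0,0,0,0.8],[0.055,-0.001,0.302,0,0,0,0.8]],
  ],
)

```text
clock: 14.0
ee_pos: [0.5458, 0.0863, 0.0252]
ee_rot: [-0.002, 0.735, 0.678, -0.002]
wrist_force: [-0.2, -0.7, -0.5]
opening: 0.037
grip_force: 41.7
```

```bash
python3 -c "
from h import *
s=read_state();print(s['ee_pos'],s['opening'],s['grip_force'],s['wrist_force'])"
```

```text
[0.54584719 0.08633989 0.02521622] 0.03704112865552095 41.67276845080778 [-0.17204517 -0.72295727 -0.45907593]
```

>>> drive_tool(
  commands=[
    [[0,0,0.002,0,0,0,0.8],[0,0,0.003,0,0,0,0.8],[0,0,0.003,0,0,0,0.8],[0,0,0.003,0,0,0,0.35],[0,0,0.003,0,0,0,0.35],[0,0,0,0,0,0,0.35],[0,0,-0.1,0,0,0,0.35],[0,0,-0.2,0,0,0,0.35]],
  ],
)

```text
clock: 14.8
ee_pos: [0.5455, 0.0871, 0.1253]
ee_rot: [-0.003, 0.735, 0.678, -0.003]
wrist_force: [1.4, 0.4, 1.4]
opening: 0.0552
grip_force: 0.0
```

>>> drive_tool(
  commands=[
    [[0,0,-0.08,0,0,0,0.35],[0,0,-0.16,0,0,0,0.35],[0,0,-0.2,0,0,0,0.35],[0.1,-0.1,-0.2,0,0,0,0.35],[0.2,-0.2,-0.2,0,0,0,0.35],[0.2,-0.2,-0.2,0,0,0,0.35],[0.2,-0.2,-0.2,0,0,0,0.35]],
  ],
)

```text
clock: 15.5
ee_pos: [0.4529, 0.1981, 0.2267]
ee_rot: [-0.002, 0.733, 0.68, -0.001]
wrist_force: [0.2, -0.3, -0.0]
opening: 0.0555
grip_force: 0.0
```

```bash
python3 - <<'E'
from h import *
s=read_state(); print(s['ee_pos'],s['wrist_force'],s['opening'])
f=grab_frame('top'); np.savez('top3.npz',**f); W=cloud(f); save(f,'boxtop3',(140,120,360,260),3.5)
def comp(lo,hi,bx):
    x0,y0,x1,y1=bx; m=np.zeros(W.shape[:2],np.uint8); z=W[...,2]; m[y0:y1,x0:x1]=((z>lo)&(z<hi))[y0:y1,x0:x1]
    n,l,st,_=cv2.connectedComponentsWithStats(m)
    for i in range(1,n):
        if st[i,4]>30: r=cv2.minAreaRect((W[l==i][:,:2]*1000).astype(np.float32)); print(st[i,:4],np.round(r[0],1),np.round(r[1],1),r[2],W[l==i][:,2].max())
comp(.03,.08,(360,130,480,250)); comp(.01,.04,(130,140,200,260)); comp(.035,.062,(235,150,312,230))
b=np.array([.498,.3787,.17]); print(to(b,rot=down(71.4)))
E
```

```text
[0.45287655 0.19806095 0.22669326] [ 0.22576793 -0.26173743 -0.01716556] 0.05546089102436576
[451 169  21  17] [ 588.1 -510.6] [44.2 33.6] 33.49946212768555 0.07983521276525218
[379 218  20  19] [ 439.2 -303.4] [53.7 50.5] 47.090511322021484 0.0668740065245006
[444 220  14  13] [ 447.7 -480.5] [36.9 35.8] 38.21907043457031 0.04759765121520876
[130 189   5  20] [514.1 474.9] [57.5 14.6] 2.2551817893981934 0.026553830136262002
[238 163  72  45] [595.8  64.6] [110.4 238. ] 29.22925567626953 0.06197448852755083
[252 183  13  12] [546.3  86.8] [33.9 37. ] 0.14720039069652557 0.06108686177015277
[288 187  12  13] [536.4 -20.1] [37.2 32.9] 1.14142644405365 0.05878260384105527
[235 213  41   4] [468.3  93.8] [121.5   0.9] 85.66796875 0.060823619500382176
[ 0.3696  0.0592  0.1133 -0.0007 -0.0006 -0.421 ]
```

View pics/boxtop3.png

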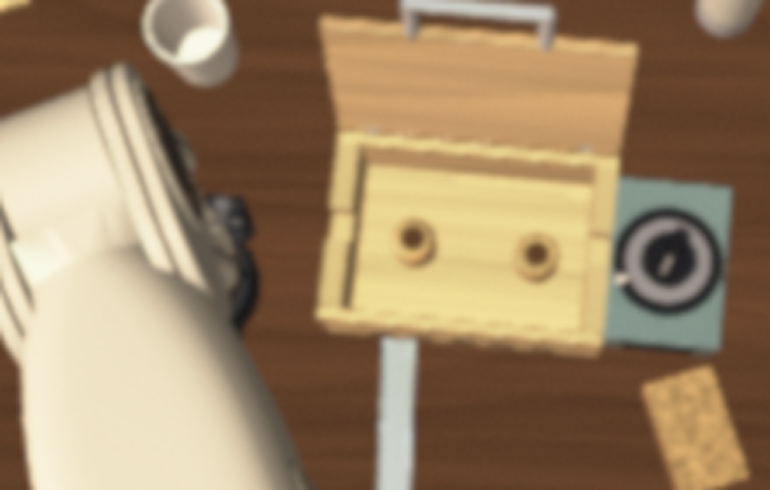

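The lid stands open, and the pots are upright on the floor at crop (413,240) and (537,255). Slot notches show at (340,212) and (600,237). The arm hides the bar from the top camera, so I'll check it from the scene camera and locate the slots.

```bash
python3 - <<'E'
from h import *
f=dict(np.load('top3.npz')); W=cloud(f); q=W-box; bx,by,z=q@ex,q@ey,W[...,2]
for s in (.109,-.109):
    k=(abs(by-s)<.006)&(abs(bx)<.075)&(z>.05)&(z<.1)
    o=np.argsort(bx[k]); x=bx[k][o]; zz=z[k][o]
    low=zz<.076; print(s,'slot x',x[low].min() if low.any() else '',x[low].max() if low.any() else '', 'z low',np.median(zz[low]),'top',np.median(zz[~low]), 'n',low.sum())
    print([ (round(a*1000),round(b*1000)) for a,b in zip(x,zz) if abs(a)<.03])
g=grab_frame('scene'); V=cloud(g); q=V; 
k=(V[...,2]>.010)&(V[...,2]<.03)&(V[...,0]>.36)&(V[...,0]<.64)&(V[...,1]>.28)&(V[...,1]<.46)
P=V[k]; r=cv2.minAreaRect((P[:,:2]*1000).astype(np.float32)); print(k.sum(),r,P[:,2].max())
E
```

```text
0.109 slot x -0.007949835869094795 0.014740224683880594 z low 0.06402321205953598 top 0.08680502479068686 n 34
[(-30, 87), (-30, 90), (-29, 87), (-29, 88), (-27, 89), (-26, 87), (-26, 85), (-25, 82), (-24, 89), (-24, 87), (-23, 84), (-22, 83), (-21, 92), (-21, 90), (-20, 87), (-19, 83), (-18, 90), (-17, 86), (-17, 88), (-17, 85), (-15, 88), (-15, 88), (-15, 90), (-14, 85), (-12, 89), (-8, 67), (-7, 66), (-7, 67), (-7, 65), (-5, 66), (-4, 64), (-4, 63), (-3, 61), (-2, 67), (-1, 61), (0, 61), (0, 58), (1, 67), (2, 64), (2, 67), (2, 64), (4, 60), (4, 66), (5, 66), (5, 63), (6, 62), (6, 61), (8, 68), (8, 66), (8, 63), (10, 69), (11, 64), (11, 64), (12, 62), (12, 62), (13, 83), (13, 67), (14, 78), (14, 80), (14, 64), (14, 63), (15, 77), (15, 64), (15, 88), (15, 86), (15, 90), (15, 88), (17, 94), (18, 87), (18, 88), (19, 85), (21, 89), (22, 83), (22, 84), (22, 86), (24, 86), (25, 84), (25, 86), (25, 85), (27, 86), (28, 87), (28, 84), (28, 86), (30, 88), (30, 89)]
-0.109 slot x -0.007718940474629762 0.015290556269650493 z low 0.06453958714095775 top 0.0863910686921161 n 33
[(-29, 87), (-29,
[... 231 characters left out ...]
 87), (-14, 87), (-14, 86), (-8, 65), (-8, 67), (-7, 61), (-5, 66), (-4, 62), (-4, 64), (-4, 60), (-3, 68), (-2, 69), (-1, 66), (-1, 62), (-1, 62), (1, 71), (1, 68), (1, 64), (1, 65), (4, 68), (4, 63), (5, 62), (6, 60), (7, 65), (8, 65), (8, 66), (8, 66), (10, 69), (11, 62), (11, 63), (14, 63), (14, 78), (14, 62), (14, 64), (14, 62), (14, 89), (15, 76), (15, 70), (15, 89), (15, 86), (15, 72), (16, 84), (17, 89), (18, 88), (18, 89), (18, 85), (18, 87), (21, 88), (21, 86), (21, 86), (22, 87), (23, 90), (24, 87), (25, 86), (26, 83), (26, 92), (27, 87), (27, 85), (27, 84)]
186 ((491.4295654296875, 378.19805908203125), (17.359619140625, 225.80252075195312), 71.65290069580078) 0.026290791604168473
```

>>> drive_tool(
  commands=[
    [[0.05,0.01,0.05,0,0,-0.047,0.4],[0.1,0.02,0.08,0,0,-0.094,0.4],[0.16,0.03,0.11,0,0,-0.141,0.4],[0.22,0.04,0.113,0,0,-0.188,0.4],[0.28,0.05,0.113,0,0,-0.235,0.4],[0.34,0.055,0.113,0,0,-0.282,0.4],[0.37,0.059,0.113,0,0,-0.329,0.4],[0.37,0.059,0.113,0,0,-0.376,0.4]],
  ],
)

```text
clock: 16.4
ee_pos: [0.5017, 0.3783, 0.1686]
ee_rot: [-0.001, 0.23, 0.973, -0.0]
wrist_force: [0.1, -0.2, -0.5]
opening: 0.051
grip_force: 0.0
```

```bash
python3 -c "
from h import *
s=read_state();print(s['ee_pos'],s['opening'])
print(to([.4983,.3786,.06],rot=down(71.4)))"
```

```text
[0.50172353 0.37826103 0.16859678] 0.05099877497345415
[ 5.800e-03 -2.300e-03  2.172e-01 -2.000e-04 -9.000e-04 -4.440e-02]
```

>>> drive_tool(
  commands=[
    [[0.003,-0.001,0.05,0,0,-0.044,0.4],[0.003,-0.001,0.13,0,0,-0.044,0.4],[0.003,-0.001,0.2,0,0,-0.044,0.4],[0.003,-0.001,0.217,0,0,-0.044,0.4],[0.003,-0.001,0.217,0,0,-0.044,0.4]],
  ],
)

```text
clock: 16.9
ee_pos: [0.4981, 0.3757, 0.0592]
ee_rot: [-0.003, 0.166, 0.986, -0.002]
wrist_force: [-0.0, -0.4, 0.5]
opening: 0.0508
grip_force: 0.0
```

```bash
python3 -c "
from h import *
s=read_state();print(s['ee_pos'],s['opening'])
print(to([.4983,.3786,.007],rot=down(71.4)))"
```

```text
[0.49810246 0.37566066 0.05924889] 0.050826993693946776
[ 0.001   0.0061  0.1045 -0.0014 -0.0017 -0.0029]
```

>>> drive_tool(
  commands=[
    [[0,0.004,0.05,0,0,-0.002,0.4],[0,0.004,0.09,0,0,-0.002,0.4],[0,0.004,0.104,0,0,-0.002,0.4],[0,0.004,0.104,0,0,-0.002,0.4],[0,0.004,0.104,0,0,-0.002,1],[0,0.004,0.104,0,0,-0.002,1],[0,0.004,0.104,0,0,-0.002,1],[0,0.004,0.104,0,0,-0.002,1]],
  ],
  squeeze=60,
)

```text
clock: 17.7
ee_pos: [0.4998, 0.38, 0.0111]
ee_rot: [-0.0, 0.162, 0.987, 0.001]
wrist_force: [-0.7, -0.5, 5.2]
opening: 0.0139
grip_force: 61.5
```

```bash
python3 -c "
from h import *
s=read_state();print(s['ee_pos'],s['opening'],s['grip_force'],s['wrist_force'])"
```

```text
[0.4998168  0.3800267  0.01105678] 0.013876903547206575 61.460509300231934 [-0.71283629 -0.54133517  5.15897218]
```

>>> drive_tool(
  commands=[
    [[0,0,-0.05,0,0,0,1],[0,0,-0.12,0,0,0,1],[0,0,-0.2,0,0,0,1],[0,0,-0.28,0,0,0.04,1],[0,0,-0.36,0,0,0.08,1],[0,0,-0.37,0,0,0.12,1],[0,0,-0.37,0,0,0.16,1],[0,0,-0.37,0,0,0.2,1]],
  ],
)

```text
clock: 18.5
ee_pos: [0.4994, 0.3794, 0.1951]
ee_rot: [-0.001, 0.461, 0.887, 0.0]
wrist_force: [-0.0, 0.5, -0.8]
opening: 0.0138
grip_force: 60.7
```

```bash
cat >> h.py <<'E'
box=box+ex*.0016
E
python3 -c "
from h import *
s=read_state();print(s['ee_pos'],s['opening'],s['grip_force'],s['wrist_force'])
print(to(box+ey*.33+ez*.20,rot=down(-4.3)))"
```

```text
[0.49944311 0.37940145 0.19513366] 0.013849799016047062 60.683008432388306 [-0.04158405  0.45792222 -0.7822764 ]
[-0.1017  0.0986 -0.01   -0.0005 -0.0006  0.2185]
```

>>> drive_tool(
  commands=[
    [[-0.02,0.02,-0.01,0,0,0.04,1],[-0.04,0.04,-0.01,0,0,0.08,1],[-0.06,0.06,-0.01,0,0,0.12,1],[-0.08,0.08,-0.01,0,0,0.16,1],[-0.1,0.099,-0.01,0,0,0.2,1],[-0.102,0.099,-0.01,0,0,0.218,1],[-0.102,0.099,-0.01,0,0,0.218,1]],
  ],
)

```text
clock: 19.2
ee_pos: [0.5695, 0.3658, 0.1985]
ee_rot: [-0.001, 0.731, 0.682, -0.001]
wrist_force: [-0.1, 0.0, -1.0]
opening: 0.0141
grip_force: 60.7
```

```bash
python3 -c "
from h import *
s=read_state();print(s['ee_pos'],s['opening'],s['grip_force'],s['wrist_force'])
print(to(box+ez*.20,rot=down(-4.3)))"
```

```text
[0.56946783 0.36584679 0.19853268] 0.014058409523516925 60.6832230091095 [-0.10816642  0.01355781 -0.95150596]
[-6.596e-01 -5.000e-03 -2.800e-03 -1.200e-03  1.000e-04  2.000e-03]
```

>>> drive_tool(
  commands=[
    [[-0.08,0,0,0,0,0,1],[-0.18,-0.002,0,0,0,0,1],[-0.28,-0.003,0,0,0,0,1],[-0.38,-0.003,0,0,0,0,1],[-0.48,-0.003,0,0,0,0.001,1],[-0.57,-0.003,0,0,0,0.001,1],[-0.66,-0.003,0,0,0,0.001,1],[-0.66,-0.003,0,0,0,0.001,1]],
  ],
)

```text
clock: 20.0
ee_pos: [0.5442, 0.0322, 0.1994]
ee_rot: [-0.001, 0.734, 0.679, -0.002]
wrist_force: [1.3, 0.3, -0.5]
opening: 0.0139
grip_force: 60.7
```

```bash
python3 - <<'E'
from h import *
s=read_state();print(s['ee_pos'],s['opening'],s['grip_force'],s['wrist_force'])
f=grab_frame('top'); np.savez('top4.npz',**f); W=cloud(f); q=W-box; bx,by,z=q@ex,q@ey,W[...,2]
k=(z>.17)&(z<.235)&(abs(bx)<.03)&(abs(by)>.07)&(abs(by)<.14)
P=np.c_[bx[k],by[k],z[k]]; print(k.sum(),np.polyfit(P[:,1],P[:,0],1),np.polyfit(P[:,1],P[:,2],1),P[:,1].min(),P[:,1].max())
print(to(box+ez*.12,rot=down(-4.3)))
E
```

```text
[0.54422909 0.03220528 0.19936019] 0.013948744622323688 60.677186250686646 [ 1.26656011  0.31550537 -0.5476748 ]
214 [ 0.00386832 -0.00103331] [-0.0027635   0.20678735] -0.12355135903871438 0.11503050300192828
[ 4.400e-03 -7.000e-04  1.587e-01 -9.000e-04 -1.000e-04  0.000e+00]
```

>>> drive_tool(
  commands=[
    [[0.006,0.001,0.04,0,0,0,1],[0.006,0.001,0.08,0,0,0,1],[0.006,0.001,0.12,0,0,0,1],[0.006,0.001,0.16,0,0,0,1],[0.006,0.001,0.18,0,0,0,1],[0.006,0.001,0.18,0,0,0,1]],
  ],
)

```text
clock: 20.65
ee_pos: [0.5443, 0.0412, 0.1074]
ee_rot: [-0.002, 0.731, 0.682, -0.002]
wrist_force: [0.5, -0.3, -0.9]
opening: 0.014
grip_force: 60.7
```

```bash
python3 - <<'E'
from h import *
s=read_state();print(s['ee_pos'],s['opening'],s['grip_force'],s['wrist_force'])
f=grab_frame('top'); W=cloud(f); q=W-box; bx,by,z=q@ex,q@ey,W[...,2]
k=(z>.105)&(z<.14)&(abs(bx)<.03)&(abs(by)>.07)&(abs(by)<.14)
P=np.c_[bx[k],by[k],z[k]]; print(k.sum(),np.polyfit(P[:,1],P[:,0],1),np.polyfit(P[:,1],P[:,2],1),P[:,1].min(),P[:,1].max())
print(to(box+ez*.076,rot=down(-4.3)))
E
```

```text
[0.54432476 0.0411976  0.1073917 ] 0.013960451979222847 60.68587303161621 [ 0.48061817 -0.27872267 -0.92651859]
145 [-0.00573925 -0.0009783 ] [-0.00033731  0.11612426] -0.11507923320705848 0.12339989116450213
[-0.0082 -0.0011  0.0653 -0.0014 -0.      0.0017]
```

>>> drive_tool(
  commands=[
    [[-0.005,0.001,0.02,0,0,0,1],[-0.005,0.001,0.04,0,0,0,1],[-0.005,0.001,0.055,0,0,0,1],[-0.005,0.001,0.062,0,0,0,1],[-0.005,0.001,0.062,0,0,0,1]],
  ],
)

```text
clock: 21.2
ee_pos: [0.5452, 0.0374, 0.0771]
ee_rot: [-0.002, 0.732, 0.681, -0.002]
wrist_force: [-0.4, 0.5, 0.0]
opening: 0.0137
grip_force: 60.7
```

```bash
python3 - <<'E'
from h import *
s=read_state();print(s['ee_pos'],s['opening'],s['grip_force'],s['wrist_force'])
f=grab_frame('top'); W=cloud(f); q=W-box; bx,by,z=q@ex,q@ey,W[...,2]
k=(z>.075)&(z<.096)&(abs(bx)<.007)&(abs(by)>.06)&(abs(by)<.13)
P=np.c_[bx[k],by[k],z[k]]; print(k.sum(),np.polyfit(P[:,1],P[:,0],1),np.polyfit(P[:,1],P[:,2],1),P[:,1].min(),P[:,1].max())
E
```

```text
[0.54523147 0.03743693 0.07706397] 0.01371937755856663 60.68581223487854 [-0.40586603  0.50000983  0.00918806]
134 [-0.00081833 -0.00033135] [0.00146661 0.08569322] -0.11899655394549377 0.12058787164133261
```

Bar is in the slots, about 2 mm above the bottom. I'll lower it until it touches, then release.

>>> drive_tool(
  commands=[
    [[0,0,0.003,0,0,0,1],[0,0,0.005,0,0,0,1],[0,0,0.005,0,0,0,1],[0,0,0.005,0,0,0,0.75],[0,0,0.005,0,0,0,0.6],[0,0,0.005,0,0,0,0.6],[0,0,-0.04,0,0,0,0.6],[0,0,-0.12,0,0,0,0.6]],
  ],
)

```text
clock: 22.05
ee_pos: [0.5433, 0.0374, 0.1355]
ee_rot: [-0.004, 0.732, 0.681, -0.004]
wrist_force: [0.9, 1.8, -0.4]
opening: 0.0341
grip_force: 0.0
```

>>> drive_tool(
  commands=[
    [[0,0,-0.1,0,0,0,0.6],[0,0,-0.16,0,0,0,0.6],[0,-0.1,-0.16,0,0,0,0.6],[0,-0.2,-0.16,0,0,0,0.6],[0,-0.3,-0.16,0,0,0,0.8],[0,-0.4,-0.16,0,0,0,1],[0,-0.4,-0.16,0,0,0,1]],
  ],
)

```text
clock: 22.75
ee_pos: [0.3393, 0.0514, 0.2174]
ee_rot: [-0.003, 0.731, 0.682, -0.003]
wrist_force: [0.7, -0.1, 1.0]
opening: -0.0
grip_force: 0.0
```

```bash
python3 - <<'E'
from h import *
s=read_state();print(s['ee_pos'],s['opening'],s['grip_force'],s['wrist_force'])
f=grab_frame('top'); np.savez('top5.npz',**f); save(f,'boxtop5',(200,120,360,240),4.5)
W=cloud(f); q=W-box; bx,by,z=q@ex,q@ey,W[...,2]
k=(z>.075)&(z<.096)&(abs(bx)<.007)&(abs(by)<.13)
P=np.c_[bx[k],by[k],z[k]]; print(k.sum(),np.polyfit(P[:,1],P[:,0],1),np.polyfit(P[:,1],P[:,2],1),P[:,1].min(),P[:,1].max())
E
```

```text
[0.33926473 0.05138345 0.21743322] -4.823815412085463e-06 0.0 [ 0.68975581 -0.10467976  1.00624285]
401 [ 0.00080805 -0.0003737 ] [0.00431394 0.08386275] -0.1186737852094978 0.12074465488840262
```

View pics/boxtop5.png

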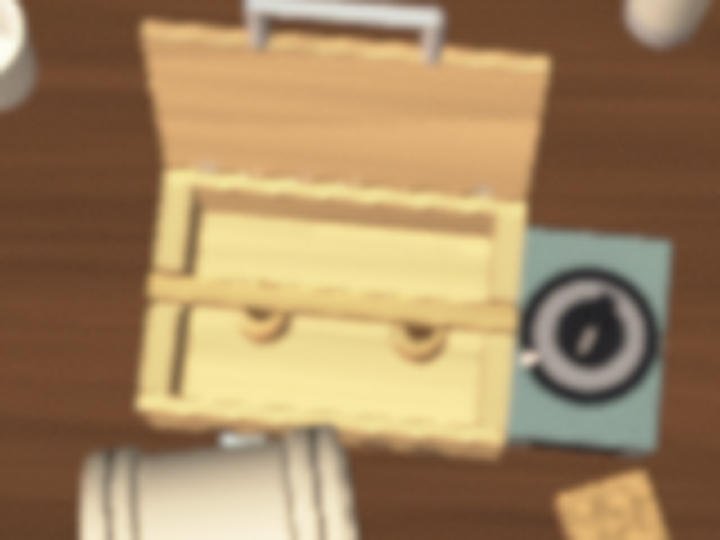

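The picture shows the bar lying across the box in both slots, from crop (150,287) to (517,317), with both pots standing beneath it. The depth data puts its top level at 84 mm. Next is closing the lid.

```bash
python3 -c "
from h import *
rot=R.from_rotvec(-ey*np.radians(30))*down(-4.3)
print(share(np.array([.6425,.0263,.3251]),rot).round(3).tolist())"
```

```text
[-0.009, 0.599, -0.215, -0.168, -0.0, 0.001]
```

>>> drive_tool(
  commands=[
    [[0,0.05,-0.08,-0.03,0,0,0.77],[-0.002,0.13,-0.14,-0.07,0,0,0.77],[-0.003,0.22,-0.18,-0.11,0,0,0.77],[-0.005,0.31,-0.2,-0.15,0,0,0.77],[-0.006,0.4,-0.215,-0.167,0,0,0.77],[-0.008,0.49,-0.215,-0.167,0,0,0.77],[-0.009,0.57,-0.215,-0.167,0,0,0.77],[-0.009,0.599,-0.215,-0.167,0,0,0.77]],
  ],
)

```text
clock: 23.6
ee_pos: [0.6498, 0.0252, 0.3247]
ee_rot: [0.189, 0.707, 0.658, 0.176]
wrist_force: [-0.6, 0.1, -0.6]
opening: 0.0194
grip_force: 0.0
```

```bash
python3 -c "
from h import *
s=read_state();print(s['ee_pos'],s['opening'],s['wrist_force'])
rot=R.from_rotvec(-ey*np.radians(30))*down(-4.3)
print(share(np.array([.6425,.0263,.3251]),rot).round(3).tolist())
print(share(np.array([.6824,.0231,.2591]),rot).round(3).tolist())"
```

```text
[0.64975399 0.0251965  0.32466637] 0.019416868789209944 [-0.56746724  0.07915232 -0.59434754]
[0.001, -0.012, -0.008, -0.0, -0.0, 0.001]
[0.001, -0.009, 0.146, -0.0, -0.0, 0.001]
```

>>> drive_tool(
  commands=[
    [[0,-0.003,0,0,0,0,0.77],[0,-0.003,0,0,0,0,0.77],[0,-0.003,0,0,0,0,0.77]],
  ],
)

```text
clock: 23.9
ee_pos: [0.6438, 0.026, 0.3242]
ee_rot: [0.189, 0.707, 0.658, 0.176]
wrist_force: [-0.6, -1.1, -0.0]
opening: 0.0198
grip_force: 0.0
```

```bash
python3 -c "
from h import *
s=read_state();print(s['ee_pos'],s['opening'],s['wrist_force'])
rot=R.from_rotvec(-ey*np.radians(30))*down(-4.3)
print(share(np.array([.6824,.0231,.2591]),rot).round(3).tolist())"
```

```text
[0.64378988 0.02601292 0.32424523] 0.019785481937986283 [-0.62847425 -1.09316672 -0.01883344]
[-0.0, 0.002, 0.152, -0.001, -0.001, 0.001]
```

>>> drive_tool(
  commands=[
    [[0,0.001,0.04,0,0,0,0.73],[0,0.001,0.08,0,0,0,0.73],[0,0.001,0.11,0,0,0,0.73],[0,0.001,0.135,0,0,0,0.73],[0,0.001,0.145,0,0,0,0.73],[0,0.001,0.145,0,0,0,1],[0,0.001,0.145,0,0,0,1],[0,0.001,0.145,0,0,0,1]],
  ],
  squeeze=60,
)

```text
clock: 24.7
ee_pos: [0.68, 0.0234, 0.2611]
ee_rot: [0.188, 0.707, 0.659, 0.175]
wrist_force: [-0.1, 0.4, -3.8]
opening: 0.0099
grip_force: 58.3
```

```bash
python3 -c "
from h import *
s=read_state();print(s['ee_pos'],s['opening'],s['grip_force'],s['wrist_force'])
q=s['ee_rot'];A=R.from_quat([q[1],q[2],q[3],q[0]]);g=s['ee_pos']-A.apply([0,0,.019])-hinge;print(np.arctan2(g[2],-g@ex)-.03,np.hypot(g[2],g@ex),g@ey)
arc(1.8-np.arange(1,9)*.09,lambda t:min(30,max(0,(t-.5)*27)),yoff=g@ey)"
```

```text
[0.67997737 0.02340082 0.26114815] 0.009939492459273188 58.34722280502319 [-0.07276021  0.37433766 -3.81846855]
1.7895616154427347 0.1972087058055794 -0.0033938364336468575
1.71 [0.0, -0.026, -0.017, -0.001, -0.001, 0.001]
1.62 [0.0, -0.054, -0.039, -0.001, -0.001, 0.001]
1.53 [0.0, -0.085, -0.057, 0.011, -0.001, 0.001]
1.44 [0.0, -0.118, -0.073, 0.024, -0.001, 0.001]
1.35 [0.001, -0.153, -0.086, 0.038, -0.0, 0.001]
1.26 [0.001, -0.188, -0.096, 0.051, -0.0, 0.001]
1.17 [0.001, -0.224, -0.103, 0.065, -0.0, 0.001]
1.08 [0.001, -0.26, -0.107, 0.078, -0.0, 0.001]
```

>>> drive_tool(
  commands=[
    [[0,-0.026,-0.016,0,0,0,1],[0,-0.054,-0.038,0,0,0,1],[0,-0.085,-0.056,0.011,0,0,1],[0,-0.118,-0.072,0.024,0,0,1],[0,-0.153,-0.085,0.038,0,0,1],[0,-0.188,-0.095,0.051,0,0,1],[0,-0.224,-0.102,0.065,0,0,1],[0,-0.26,-0.106,0.078,0,0,1]],
  ],
)

```text
clock: 25.5
ee_pos: [0.5449, 0.0337, 0.2483]
ee_rot: [0.104, 0.724, 0.674, 0.098]
wrist_force: [0.4, 0.7, 5.2]
opening: 0.0099
grip_force: 62.7
```

```bash
cat > st.py <<'E'
from h import *; import sys
s=read_state();print(s['ee_pos'],s['opening'],s['grip_force'],s['wrist_force'])
q=s['ee_rot'];A=R.from_quat([q[1],q[2],q[3],q[0]]);g=s['ee_pos']-A.apply([0,0,.019])-hinge;print(np.arctan2(g[2],-g@ex)-.03,np.hypot(g[2],g@ex),g@ey)
a,d=map(float,sys.argv[1:]); arc(a-np.arange(1,9)*d,lambda t:min(30,max(0,(t-.5)*27)),yoff=-.0034)
E
python3 st.py 1.08 .085
```

```text
[0.5448836  0.03366112 0.24826863] 0.009919051835965496 62.74140000343323 [0.38906174 0.69420039 5.17558047]
1.1093161844747939 0.1981520093079485 -0.0033095973100597796
1.0 [-0.0, -0.045, 0.015, 0.017, -0.001, 0.001]
0.91 [-0.0, -0.078, 0.025, 0.03, -0.001, 0.001]
0.82 [-0.0, -0.11, 0.037, 0.043, -0.001, 0.001]
0.74 [-0.0, -0.141, 0.052, 0.055, -0.001, 0.001]
0.66 [0.0, -0.171, 0.069, 0.068, -0.001, 0.001]
0.57 [0.0, -0.199, 0.089, 0.081, -0.001, 0.001]
0.48 [0.0, -0.225, 0.11, 0.091, -0.001, 0.001]
0.4 [0.0, -0.248, 0.134, 0.091, -0.001, 0.001]
```

>>> drive_tool(
  commands=[
    [[0,-0.04,0.013,0.015,0,0,1],[0,-0.076,0.024,0.03,0,0,1],[0,-0.11,0.036,0.043,0,0,1],[0,-0.141,0.05,0.055,0,0,1],[0,-0.171,0.068,0.068,0,0,1],[0,-0.199,0.088,0.081,0,0,1],[0,-0.225,0.109,0.091,0,0,1],[0,-0.248,0.133,0.091,0,0,1]],
  ],
)

```text
clock: 26.3
ee_pos: [0.4432, 0.0412, 0.1444]
ee_rot: [-0.003, 0.732, 0.681, -0.002]
wrist_force: [8.9, 3.2, -2.8]
opening: 0.0098
grip_force: 65.7
```

```bash
python3 st.py .4 .066
```

```text
[0.44320962 0.04121452 0.14442448] 0.009817300200656083 65.66071629524231 [ 8.87836644  3.15252781 -2.83763337]
0.37525494119618397 0.19511317705044587 -0.0033823870923756797
0.33 [-0.0, -0.005, 0.015, -0.002, -0.001, 0.001]
0.27 [-0.0, -0.014, 0.039, -0.002, -0.001, 0.001]
0.2 [-0.0, -0.02, 0.064, -0.002, -0.001, 0.001]
0.14 [-0.0, -0.025, 0.09, -0.002, -0.001, 0.001]
0.07 [-0.0, -0.028, 0.115, -0.002, -0.001, 0.001]
0.0 [-0.0, -0.03, 0.141, -0.002, -0.001, 0.001]
-0.06 [-0.0, -0.03, 0.167, -0.002, -0.001, 0.001]
-0.13 [-0.0, -0.028, 0.192, -0.002, -0.001, 0.001]
```

>>> drive_tool(
  commands=[
    [[0,-0.005,0.015,0,0,0,1],[0,-0.014,0.039,0,0,0,1],[0,-0.02,0.064,0,0,0,1],[0,-0.025,0.09,0,0,0,1],[0,-0.028,0.115,0,0,0,1],[0,-0.03,0.13,0,0,0,1],[0,-0.03,0.14,0,0,0,1],[0,-0.03,0.14,0,0,0,1]],
  ],
)

```text
clock: 27.1
ee_pos: [0.4278, 0.0424, 0.0753]
ee_rot: [-0.003, 0.732, 0.682, -0.001]
wrist_force: [5.7, 3.6, -2.1]
opening: 0.0098
grip_force: 62.1
```

```bash
python3 st.py .0 .0 | head -2
```

```text
[0.42777729 0.04236603 0.07530594] 0.009767785029034061 62.08951950073242 [ 5.65533905  3.63453706 -2.13830279]
0.010046697839025454 0.1949639072750712 -0.0033929628994919542
```

>>> drive_tool(
  commands=[
    [[0,0.002,0.004,0,0,0,1],[0,0.002,0.004,0,0,0,0.85],[0,0.002,0.004,0,0,0,0.69],[0,0.002,0.004,0,0,0,0.69],[0,0.002,-0.06,0,0,0,0.69],[0,0.002,-0.15,0,0,0,0.69],[0,0.002,-0.24,0,0,0,0.69],[0,0.002,-0.24,0,0,0,0.69]],
  ],
)

```text
clock: 27.9
ee_pos: [0.4307, 0.0417, 0.2003]
ee_rot: [-0.001, 0.732, 0.681, 0.0]
wrist_force: [0.9, -0.5, -0.4]
opening: 0.0261
grip_force: 0.0
```

```bash
python3 - <<'E'
from h import *
s=read_state(); print(s['ee_pos'],s['opening'],s['joints'])
f=grab_frame('top'); np.savez('top6.npz',**f); W=cloud(f); q=W-box; bx,by,z=q@ex,q@ey,W[...,2]
k=(abs(bx)<.07)&(abs(by)<.1)&(z<.13); A=np.c_[bx[k],by[k],np.ones(k.sum())]; print('lid plane',np.linalg.lstsq(A,z[k],rcond=None)[0])
# dial
a=cv2.resize(f['color'][170:225,306:356,::-1],None,fx=10,fy=10,interpolation=cv2.INTER_CUBIC); cv2.imwrite('pics/dial6.png',a)
kk=(z>.075)&(z<.12); kk[:,:319]=0; kk[:,350:]=0; kk[:175]=0; kk[220:]=0
P=np.c_[bx[kk],by[kk],z[kk]]; 
for lo in (.075,.09,.096):
    Q=P[P[:,2]>lo]; c=Q.mean(0); u,sv,vt=np.linalg.svd(Q[:,:2]-c[:2]); print(lo,len(Q),c,sv/np.sqrt(len(Q)),vt[0],P[:,2].max())
    print(cv2.minAreaRect((Q[:,:2]*1000).astype(np.float32)))
E
```

```text
[0.43072963 0.0416592  0.20026072] 0.026139928312442526 [ 9.54500858e-02  1.25443627e-01 -2.19884574e-01  1.22542209e+00
  1.37986868e-03  1.73786000e+00]
lid plane [0.00255518 0.00216972 0.09708045]
0.075 89 [-0.00258291 -0.16609351  0.09707838] [0.01370448 0.0051575 ] [-0.92774177  0.37322272] 0.10510174412071027
((-0.4953031539916992, -165.9706268310547), (26.302072525024414, 45.003883361816406), 65.60106658935547)
0.09 78 [-0.00134816 -0.16705206  0.09969084] [0.01321356 0.00399881] [-0.92806846  0.37240962] 0.10510174412071027
((-1.0911064147949219, -167.19024658203125), (12.771318435668945, 44.5988883972168), 68.66888427734375)
0.096 72 [-0.00057992 -0.16768961  0.10014888] [0.01300378 0.003912  ] [-0.93904361  0.34379804] 0.10510174412071027
((-0.7226448059082031, -167.33413696289062), (12.771318435668945, 43.807769775390625), 68.66888427734375)
```

View pics/dial6.png

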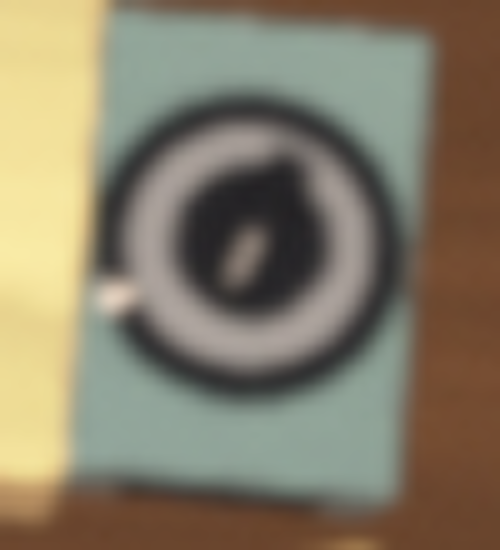

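The lid is shut: its plane is level at z 0.097. In the dial crop the pointer line runs lower left from (255,235) to (230,280). The white mark is at (118,295), and the dial ring centre is at about (249,246).

```bash
cat > dial.py <<'E'
from h import *
def dial(f,axis=None):
    c=f['color'].astype(float); out={}
    K=[]
    for i in range(1): pass
    a=cv2.cvtColor(f['color'],cv2.COLOR_RGB2HSV)
    # mark: bright, low-saturation pixels near dial rim left
    best=[]
    for v in range(175,222):
        for u in range(308,326):
            r,g,b=c[v,u]; P=ray(f,u,v,.0585)-box; x,y=P@ex,P@ey+.168
            rr=np.hypot(x,y)
            if .030<rr<.050 and r>165 and r-b<60 and r>g-2: best.append((u,v,int(r),int(g),int(b),round(rr*1000),round(np.arctan2(y,-x),3)))
    return best
if __name__=='__main__':
    f=dict(np.load('top6.npz'))
    for b in dial(f): print(b)
    # dial ring centre: fit ellipse to dark outer ring projected
    g=f['color'].astype(int); pts=[]
    for v in range(175,215):
        for u in range(312,350):
            if g[v,u].max()<75:
                P=ray(f,u,v,.0585)-box; x,y=P@ex,P@ey+.168
                if .030<np.hypot(x,y)<.055: pts.append((x,y))
    pts=np.array(pts); A=np.c_[2*pts,np.ones(len(pts))]; s=np.linalg.lstsq(A,(pts**2).sum(1),rcond=None)[0]; print(len(pts),'ring centre off',s[:2],np.sqrt(s[2]+s[0]**2+s[1]**2))
    h=dict(np.load('top0.npz')); print(len(dial(h))); [print(b) for b in dial(h)]
    h=grab_frame('scene'); np.savez('scene6.npz',**h); p=proj(h,[box-ey*.168+ez*.0585])[0]; print(p)
    x,y=map(int,p); save(h,'dialscene6',(x-28,y-22,x+28,y+22),12)
    print('grip target',to(box-ey*.168+ez*.16,rot=down(-4.3+90-20.5-180+0)),to(box-ey*.168+ez*.16,rot=down(-4.3+90-20.5)), 'axis',box-ey*.168)
E
python3 dial.py
```

```text
(324, 186, 167, 158, 151, 32, np.float64(2.366))
(325, 186, 166, 156, 150, 30, np.float64(2.442))
(323, 187, 167, 158, 152, 32, np.float64(2.232))
(322, 188, 167, 158, 153, 32, np.float64(2.099))
(322, 189, 167, 158, 153, 30, np.float64(2.018))
(321, 190, 168, 159, 153, 32, np.float64(1.887))
(321, 191, 169, 160, 153, 31, np.float64(1.797))
(320, 193, 166, 157, 151, 32, np.float64(1.589))
(320, 194, 167, 158, 152, 32, np.float64(1.496))
(320, 195, 166, 156, 151, 32, np.float64(1.403))
(320, 197, 166, 157, 151, 33, np.float64(1.222))
(321, 197, 171, 161, 155, 30, np.float64(1.198))
(316, 198, 170, 160, 146, 45, np.float64(1.223))
(317, 198, 181, 165, 151, 43, np.float64(1.206))
(318, 198, 179, 164, 150, 40, np.float64(1.186))
(319, 198, 173, 160, 149, 37, np.float64(1.164))
(320, 198, 169, 160, 152, 34, np.float64(1.137))
(321, 198, 171, 161, 155, 31, np.float64(1.106))
(315, 199, 179, 176, 159, 49, np.float64(1.18))
(316, 199, 209, 196, 179, 46, np.float64(1.161))
(317, 199, 221, 203, 185, 44, np.float64(1.14))
(318, 199, 209, 190, 173, 41, np.float64(1.116))
(319, 199, 181, 166, 153
[... 2410 characters left out ...]
 192, 47, np.float64(1.101))
(317, 200, 220, 205, 188, 45, np.float64(1.077))
(318, 200, 190, 174, 159, 42, np.float64(1.05))
(321, 200, 170, 161, 155, 34, np.float64(0.942))
(322, 200, 184, 174, 168, 32, np.float64(0.895))
(322, 201, 176, 166, 161, 33, np.float64(0.821))
(323, 201, 186, 177, 170, 31, np.float64(0.763))
(323, 202, 177, 168, 161, 33, np.float64(0.695))
(324, 202, 185, 176, 169, 31, np.float64(0.629))
(324, 203, 175, 166, 160, 33, np.float64(0.571))
(325, 203, 183, 174, 167, 32, np.float64(0.498))
[249.26424645 215.32419672]
grip target [-0.3281  0.2328  0.0689 -0.0018  0.0027  0.615 ] [-0.3281  0.2328  0.0689 -0.0024 -0.0017 -0.385 ] axis [ 0.53169907 -0.13054707  0.        ]
```

View pics/dialscene6.png

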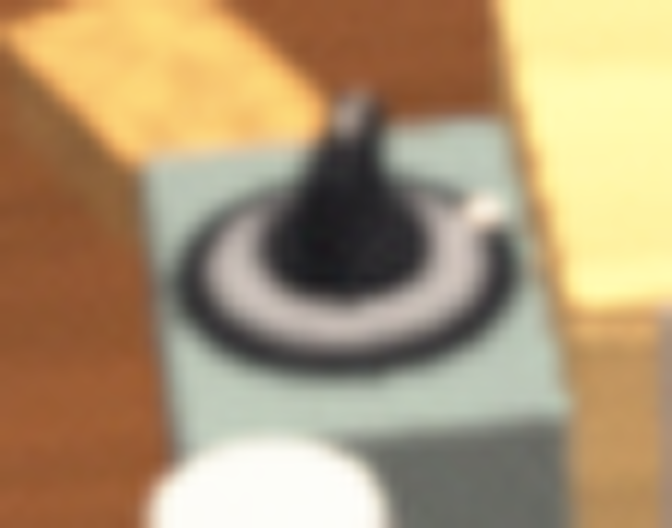

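>>> drive_tool(
  commands=[
    [[-0.04,0.03,0,0,0,-0.045,0.52],[-0.08,0.06,0,0,0,-0.09,0.52],[-0.14,0.1,0,0,0,-0.135,0.52],[-0.2,0.145,0.02,0,0,-0.18,0.52],[-0.26,0.185,0.04,0,0,-0.225,0.52],[-0.31,0.22,0.06,0,0,-0.27,0.52],[-0.328,0.232,0.069,0,0,-0.315,0.52],[-0.328,0.232,0.069,0,0,-0.36,0.52]],
  ],
)

```text
clock: 28.8
ee_pos: [0.5293, -0.1317, 0.1552]
ee_rot: [-0.008, 0.251, 0.968, -0.001]
wrist_force: [0.0, 0.3, -0.1]
opening: 0.0411
grip_force: 0.0
```

```bash
python3 - <<'E'
from h import *
s=read_state(); print(s['ee_pos'],s['opening'])
ax=box-ey*.1677-ex*.0004; print(ax,to(ax+ez*.125,rot=down(65.2)))
h=dict(np.load('scene6.npz'))
for n,(a,b) in dict(mark=(487,208),ring=(348,273)).items():
    P=ray(h,221+(a+.5)/12-.5,193+(b+.5)/12-.5,.0585)-box; x,y=P@ex,P@ey+.168; print(n,x,y,np.hypot(x,y),np.arctan2(y,-x))
E
```

```text
[ 0.52929472 -0.13165641  0.15521414] 0.0410711812422767
[ 0.53132269 -0.13021792  0.        ] [-0.0031  0.0049  0.0604 -0.0018 -0.0051 -0.024 ]
mark -0.023715747687934836 0.04068943607768344 0.047096357573783484 1.0430842293834088
ring -2.488618067329426e-05 0.0008825832514189336 0.0008829340392541904 1.5426068179154302
```

>>> drive_tool(
  commands=[
    [[-0.002,0.003,0.06,0,0,-0.024,0.52],[-0.002,0.003,0.06,0,0,-0.024,0.52],[-0.002,0.003,0.06,0,0,-0.024,0.52]],
  ],
)

```text
clock: 29.1
ee_pos: [0.5304, -0.129, 0.1274]
ee_rot: [-0.008, 0.217, 0.976, -0.001]
wrist_force: [0.2, 0.2, 0.5]
opening: 0.0409
grip_force: 0.0
```

```bash
python3 - <<'E'
from h import *
s=read_state(); print(s['ee_pos'],s['opening'])
ax=box-ey*.1677-ex*.0004; print(ax,to(ax+ez*.077,rot=down(65.2)))
# sub-pixel mark in scene: whiteness-weighted centroid
for n,lo in (('scene6',None),('top6',None),('top0',None)):
    h=dict(np.load(n+'.npz')); c=h['color'].astype(float); m=proj(h,[box-ey*.168+ez*.0585+.042*(-np.cos(1.08)*ex+np.sin(1.08)*ey)])[0]
    u0,v0=np.round(m).astype(int); acc=[]
    print(n,m)
    for v in range(v0-4,v0+5): print(' '.join('%3d,%3d'%(c[v,u,0],c[v,u,2]) for u in range(u0-5,u0+6)))
E
```

```text
[ 0.53039805 -0.12902268  0.12738031] 0.04087422689697929
[ 0.53132269 -0.13021792  0.        ] [-0.0042 -0.0009  0.1007 -0.0015 -0.0047 -0.0015]
scene6 [260.14631406 210.66751145]
151,148 166,163 175,171 182,178 183,180 187,184 188,184 186,178 178,153 175,116 219,111
115,111 127,123 136,134 150,147 169,164 185,178 194,186 189,182 182,166 175,128 214,112
111,104 133,123 133,125 129,121 153,139 206,180 226,204 214,197 189,176 176,139 197,109
 95, 90 137,127 161,148 162,146 188,161 235,205 245,221 228,204 191,176 172,140 175,101
 73, 69 123,113 171,155 194,174 207,182 219,184 211,176 183,158 164,151 164,134 167,102
 56, 56 104, 96 168,152 202,183 206,185 183,161 139,121 108, 98 125,115 154,129 169,114
 53, 53  96, 89 164,149 202,182 203,183 171,155 118,107  72, 70  99, 96 147,135 176,131
 56, 55 105, 96 168,154 201,181 204,185 176,161 122,113  70, 68  80, 80 137,124 174,129
 75, 71 132,120 179,164 203,183 202,182 174,158 118,109  67, 66  76, 74 127,115 164,126
top6 [317.81504675 199.61381303]
228,144 177,119 115, 91  75, 68  75, 68 106, 97 143,130 165,150 168,153 151,138 116,106
225,14
[... 822 characters left out ...]
,156 189,136 140,119 124,109 125,106 138,120 161,144 180,163 185,168 175,159 145,133
235,160 193,148 172,150 186,160 196,163 194,163 187,162 184,164 186,168 182,166 163,149
232,160 196,157 194,173 223,193 232,201 222,187 196,167 178,158 182,165 186,169 178,163
228,159 191,160 193,177 219,192 220,188 190,159 154,132 150,135 170,155 184,168 186,170
222,155 182,156 172,166 178,166 164,146 125,109  96, 86 115,105 151,139 176,161 186,170
218,154 176,156 156,159 147,150 124,123  86, 84  65, 63  84, 79 123,113 158,144 177,161
216,155 176,158 157,161 145,153 124,130  90, 95  63, 66  63, 62  88, 83 125,114 155,142
215,157 177,162 158,163 151,159 137,145 112,118  81, 86  60, 63  63, 62  86, 80 118,109
```

>>> drive_tool(
  commands=[
    [[-0.004,-0.002,0.04,0,-0.004,0,0.52],[-0.004,-0.002,0.08,0,-0.004,0,0.52],[-0.004,-0.002,0.098,0,-0.004,0,0.52],[-0.004,-0.002,0.098,0,-0.004,0,0.52]],
  ],
)

```text
clock: 29.5
ee_pos: [0.5324, -0.1308, 0.0797]
ee_rot: [0.0, 0.216, 0.976, -0.002]
wrist_force: [-0.2, 0.3, -0.4]
opening: 0.0408
grip_force: 0.0
```

```bash
python3 - <<'E'
from h import *
s=read_state(); print(s['ee_pos'],s['opening'],s['wrist_force'])
ax=box-ey*.1677-ex*.0004; print(ax,to(ax+ez*.077,rot=down(65.2)))
E
```

```text
[ 0.53241282 -0.13083917  0.07972039] 0.04083704307835587 [-0.20367174  0.28756427 -0.41964929]
[ 0.53132269 -0.13021792  0.        ] [ 0.0025  0.0002  0.0054 -0.0012  0.0003 -0.0011]
```

>>> drive_tool(
  commands=[
    [[0.001,0,0.004,0,0,0,0.9],[0.001,0,0.004,0,0,0,0.9],[0.001,0,0.004,0,0,0,0.9],[0.001,0,0.004,0,0,0,0.9]],
  ],
  squeeze=30,
)

```text
clock: 29.9
ee_pos: [0.5337, -0.131, 0.0796]
ee_rot: [0.002, 0.216, 0.976, -0.002]
wrist_force: [0.3, 1.1, 2.3]
opening: 0.0129
grip_force: 33.6
```

```bash
python3 - <<'E'
from h import *
s=read_state(); print(s['ee_pos'],s['opening'],s['wrist_force'],s['grip_force'],s['torque'])
q=s['ee_rot'];A=R.from_quat([q[1],q[2],q[3],q[0]]).as_matrix(); phi=np.degrees(np.arctan2(A[1,1],A[0,1])); print(phi,'pointer',np.radians(-4.3+90-phi))
E
```

```text
[ 0.53372047 -0.13098932  0.07957666] 0.012856970409476117 [0.32898472 1.11689558 2.32024751] 33.57965290546417 [ 0.18328401  0.07723425 -0.00387435]
65.03137205645102 pointer 0.36073560948463446
```

>>> drive_tool(
  commands=[
    [[0,0,0,0,0,0.04,0.9],[0,0,0,0,0,0.08,0.9],[0,0,0,0,0,0.12,0.9],[0,0,0,0,0,0.16,0.9],[0,0,0,0,0,0.2,0.9],[0,0,0,0,0,0.229,0.9],[0,0,0,0,0,0.229,0.9],[0,0,0,0,0,0.229,0.9]],
  ],
)

```text
clock: 30.7
ee_pos: [0.5324, -0.1323, 0.0796]
ee_rot: [0.003, 0.547, 0.837, -0.003]
wrist_force: [-4.1, -3.1, 4.2]
opening: 0.0133
grip_force: 33.9
```

>>> drive_tool(
  commands=[
    [[0,0,0,0,0,0,0.52],[0,0,0,0,0,0,0.52],[0,0,0,0,0,0,0.52],[0,0,-0.06,0,0,0,0.52],[0,0,-0.14,0,0,0,0.52],[0,0,-0.24,0,0,0,0.52],[-0.15,0,-0.3,0,0,0,0.52]],
  ],
)

```text
clock: 31.4
ee_pos: [0.5528, -0.1698, 0.2234]
ee_rot: [0.005, 0.543, 0.839, 0.0]
wrist_force: [1.7, -0.3, -0.1]
opening: 0.0409
grip_force: 0.0
```

```bash
python3 - <<'E'
from h import *
s=read_state(); print(s['ee_pos'],s['opening'],s['wrist_force'])
E
```

```text
[ 0.55282287 -0.16977843  0.22341973] 0.04087977991493935 [ 1.6521154  -0.25530719 -0.11607973]
```

>>> drive_tool(
  commands=[
    [[-0.04,-0.1,0,0,0,0,0.52],[-0.08,-0.2,0,0,0,0,0.52],[-0.1,-0.3,0,0,0,0,0.52],[-0.13,-0.4,0,0,0,0,0.52],[-0.16,-0.5,0,0,0,0,0.52],[-0.16,-0.6,0,0,0,0,0.52],[-0.16,-0.6,0,0,0,0,0.52]],
  ],
)

```text
clock: 32.1
ee_pos: [0.3056, -0.3687, 0.2177]
ee_rot: [0.002, 0.548, 0.836, -0.002]
wrist_force: [0.3, -0.5, 0.5]
opening: 0.0411
grip_force: 0.0
```

```bash
python3 - <<'E'
from h import *
s=read_state(); print(s['ee_pos'])
f=grab_frame('top'); g=grab_frame('scene'); np.savez('top7.npz',**f); np.savez('scene7.npz',**g)
W=cloud(f); q=W-box; bx,by,z=q@ex,q@ey,W[...,2]
kk=(z>.09)&(z<.12)&(np.hypot(bx,by+.168)<.035)
Q=np.c_[bx[kk],by[kk]+.168]; c=Q.mean(0); v=np.linalg.svd(Q-c)[2][0]; v*=-np.sign(v[0]); print(len(Q),c,'knob angle svd',np.arctan2(v[1],-v[0]),cv2.minAreaRect((Q*1000).astype(np.float32)))
a=cv2.resize(f['color'][170:225,306:356,::-1],(400,440),interpolation=cv2.INTER_CUBIC)
b=cv2.resize(g['color'][190:240,221:266,::-1],(396,440),interpolation=cv2.INTER_CUBIC); cv2.imwrite('pics/dial7.png',np.hstack([a,b]))
E
```

```text
[ 0.30557289 -0.36866966  0.21774449]
81 [-0.00145485  0.0004247 ] knob angle svd 1.0742296811986984 ((-0.25283193588256836, -0.4415454864501953), (14.557226181030273, 46.47474670410156), 28.944852828979492)
```

View pics/dial7.png

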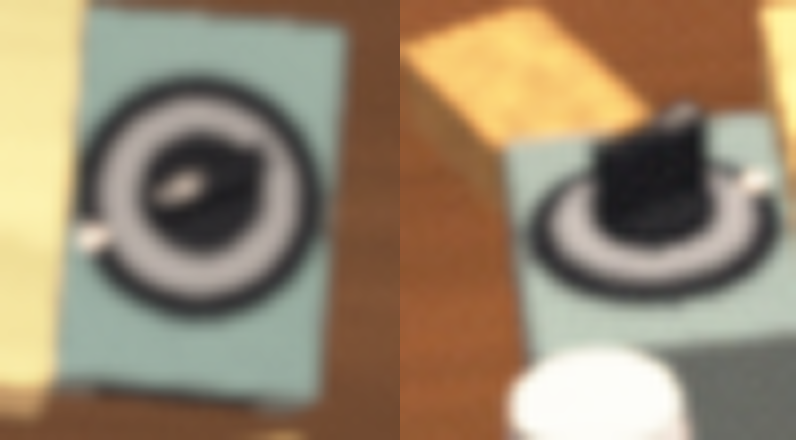

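The pointer line (left crop, (155,195) to (200,180)) looks parallel to the centre-to-mark direction, from (199,197) to (93,237). I'll check that with sub-pixel numbers.

```bash
python3 - <<'E'
from h import *
def up(f,k=6): return cv2.resize(f['color'].astype(np.float32),None,fx=k,fy=k,interpolation=cv2.INTER_CUBIC)
def grid(f,cen,z,rad,k=0.5):
    # resample onto box-frame plane at height z (mm grid)
    n=int(rad/k); a=np.arange(-n,n+1)*k/1000; X,Y=np.meshgrid(a,a,indexing='ij')
    P=box-ey*.168+ez*z+(X[...,None]+cen[0])*ex+(Y[...,None]+cen[1])*ey
    uv=proj(f,P.reshape(-1,3)).astype(np.float32).reshape(*X.shape,2)
    return X,Y,cv2.remap(f['color'],uv[...,0],uv[...,1],cv2.INTER_CUBIC).astype(float)
for n in ('top7','top6'):
    f=dict(np.load(n+'.npz'))
    # ring centre from dial plane: dark->centroid of light ring annulus by best-circular symmetric score
    best=None
    for cx in np.arange(-.003,.0031,.0005):
        for cy in np.arange(-.003,.0031,.0005):
            X,Y,C=grid(f,(cx,cy),.0585,46); r=np.hypot(X,Y)*1000; t=np.arctan2(Y,-X); g=C[...,1]; v=0
            for lo in np.arange(32,44,1.):
                m=(r>=lo)&(r<lo+1)&((t<.6)|(t>1.6)); v+=g[m].var()
            if best is None or v<best[0]: best=(v,cx,cy)
    v,cx,cy=best; X,Y,C=grid(f,(cx,cy),.0585,50); r=np.hypot(X,Y)*1000; t=np.arctan2(Y,-X); 
    prof=[]
    ts=np.arange(.6,1.7,.04)
    for a in ts:
        m=(abs(t-a)<.02)&(r>38)&(r<43); prof.append(C[...,0][m].mean())
    prof=np.array(prof); w=np.clip(prof-np.median(prof)-15,0,None); print(n,'centre',cx,cy,'mark',(w*ts).sum()/w.sum(),prof.round().astype(int))
    X,Y,C=grid(f,(cx,cy),.100,26); g=C[...,1]; rr=np.hypot(X,Y)
    w=np.clip(g-80,0,None)*(rr<.021); 
    c=np.array([(w*X).sum(),(w*Y).sum()])/w.sum(); d=np.c_[(X-c[0]).ravel(),(Y-c[1]).ravel()]; S=(d*w.ravel()[:,None]).T@d/w.sum(); e,V=np.linalg.eigh(S); v=V[:,1]*-np.sign(V[0,1])
    print('line centroid',c,'radial angle',np.arctan2(c[1],-c[0]),'pca',np.arctan2(v[1],-v[0]),np.sqrt(e))
E
```

```text
top7 centre 0.0 0.0015000000000000005 mark 1.115847787439776 [ 67  67  67  66  66  66  68  72  86 117 156 195 220 224 212 183 147 111
  89  75  73  72  72  74  73  73  72  70]
line centroid [0.00841661 0.00204876] radial angle 2.9028183263129814 pca 0.6978637399434426 [0.00818355 0.01210627]
top6 centre 0.0 0.0015000000000000005 mark 1.115477046475199 [ 63  63  63  62  62  62  64  68  81 109 146 183 208 213 200 171 137 103
  83  70  67  66  67  69  68  68  68  66]
line centroid [ 0.0055912  -0.00268667] radial angle -2.6936518541249086 pca 1.4990363375717857 [0.0115962  0.01200728]
```

```bash
python3 - <<'E'
from h import *
def grid(f,cen,z,rad,k=0.5):
    n=int(rad/k); a=np.arange(-n,n+1)*k/1000; X,Y=np.meshgrid(a,a,indexing='ij')
    P=box-ey*.168+ez*z+(X[...,None]+cen[0])*ex+(Y[...,None]+cen[1])*ey
    uv=proj(f,P.reshape(-1,3)).astype(np.float32).reshape(*X.shape,2)
    return X,Y,cv2.remap(f['color'],uv[...,0],uv[...,1],cv2.INTER_CUBIC).astype(float)
for n,a0 in (('top7',1.08),('top6',.36)):
    f=dict(np.load(n+'.npz'))
    for cen in ((0,.0015),(0,0),(0,.0007)):
        X,Y,C=grid(f,cen,.1005,26); g=C[...,0]
        al=-X*np.cos(a0)+Y*np.sin(a0); pe=X*np.sin(a0)+Y*np.cos(a0)   # pe grows with angle
        m=(abs(pe)<.007)&(al>.0)&(al<.020); w=np.clip(g-75,0,None)*m
        c=(w*al).sum()/w.sum(),(w*pe).sum()/w.sum()
        da=al-c[0];dp=pe-c[1]; S=[(w*da*da).sum(),(w*da*dp).sum(),(w*dp*dp).sum()]
        print(n,cen,'centroid',np.round(c,4),'pca',a0+.5*np.arctan2(2*S[1],S[0]-S[2]),'radial',a0+np.arctan2(c[1],c[0]),g[m].max())
        if n=='top7' and cen[1]==0: 
            for A in np.arange(-.004,.024,.004): print(round(A,3),[int(g[(abs(al-A)<.001)&(abs(pe-p)<.0007)].mean()) for p in np.arange(-.01,.0101,.002)])
    
    W=cloud(f); q=W-box; bx,by,z=q@ex,q@ey+.168,W[...,2]; kk=(z>.092)&(z<.112)&(np.hypot(bx,by)<.03); Q=np.c_[bx[kk],by[kk]]; v=np.linalg.svd(Q-Q.mean(0))[2][0]; v*=-np.sign(v[0]); print('depth',np.arctan2(v[1],-v[0]))
ax=box-ey*.1677-ex*.0004; phi=-4.3+90-np.degrees(1.08); print(phi,to(ax+ez*.13,rot=down(phi)))
E
```

```text
top7 (0, 0.0015) centroid [0.0111 0.0002] pca 1.0387300333825427 radial 1.0954772141594074 174.0
top7 (0, 0) centroid [0.0122 0.0009] pca 1.024324853845039 radial 1.1516148142430724 174.0
-0.004 [34, 31, 34, 38, 41, 42, 40, 38, 38, 40, 49]
0.0 [33, 30, 33, 39, 45, 48, 47, 45, 41, 38, 38]
0.004 [35, 32, 38, 52, 73, 86, 90, 75, 61, 45, 40]
0.008 [34, 35, 52, 84, 118, 145, 143, 120, 84, 60, 43]
0.012 [37, 40, 55, 96, 142, 169, 166, 133, 94, 59, 46]
0.016 [36, 36, 53, 86, 124, 145, 139, 112, 79, 54, 46]
0.02 [37, 36, 41, 65, 94, 111, 108, 89, 67, 57, 67]
top7 (0, 0.0007) centroid [0.0117 0.0005] pca 1.0310550836073584 radial 1.126582279544666 174.0
depth 1.076455038153073
top6 (0, 0.0015) centroid [0.0117 0.0002] pca 0.3735397857733169 radial 0.377249381506519 133.0
top6 (0, 0) centroid [0.0121 0.0016] pca 0.37318619078264453 radial 0.4914448053685757 133.0
top6 (0, 0.0007) centroid [0.0119 0.001 ] pca 0.3730945215614371 radial 0.43955965316108875 133.0
depth 0.38160405546691983
23.820558125871088 [ 2.576e-01  5.998e-01  1.746e-01  1.000e-04  1.600e-03 -1.300e-03]
```

>>> drive_tool(
  commands=[
    [[0.04,0.09,0,0,0,0,0.52],[0.08,0.18,0,0,0,0,0.52],[0.12,0.27,0,0,0,0,0.52],[0.16,0.36,0.02,0,0,0,0.52],[0.2,0.45,0.06,0,0,0,0.52],[0.24,0.54,0.12,0,0,0,0.52],[0.257,0.6,0.17,0,0,0,0.52],[0.257,0.6,0.174,0,0,0,0.52]],
  ],
)

```text
clock: 33.0
ee_pos: [0.5335, -0.1227, 0.1254]
ee_rot: [-0.001, 0.542, 0.84, -0.001]
wrist_force: [-1.3, -0.9, -0.4]
opening: 0.0411
grip_force: 0.0
```

>>> drive_tool(
  commands=[
    [[0,0,0,0,0,0,0.52],[0,0,0,0,0,0,0.52]],
  ],
)

```text
clock: 33.2
ee_pos: [0.5323, -0.1285, 0.1307]
ee_rot: [0.002, 0.546, 0.838, -0.001]
wrist_force: [-0.1, -0.5, 0.1]
opening: 0.0413
grip_force: 0.0
```

```bash
python3 - <<'E'
from h import *
s=read_state(); print(s['ee_pos'],s['opening'])
ax=np.array([.5324,-.131,0]); phi=-4.3+90-np.degrees(1.08); print(phi,to(ax+ez*.0795,rot=down(phi)))
E
```

```text
[ 0.53234591 -0.12850723  0.13071631] 0.041276009664879716
23.820558125871088 [-4.000e-03 -1.900e-03  1.025e-01  1.000e-04  1.700e-03  2.000e-04]
```

>>> drive_tool(
  commands=[
    [[-0.002,-0.001,0.04,0,0,0,0.52],[-0.002,-0.001,0.08,0,0,0,0.52],[-0.002,-0.001,0.1,0,0,0,0.52],[-0.002,-0.001,0.102,0,0,0,0.52],[-0.002,-0.001,0.102,0,0,0,0.9],[-0.002,-0.001,0.102,0,0,0,0.9],[-0.002,-0.001,0.102,0,0,0,0.9],[-0.002,-0.001,0.102,0,0,0,0.9]],
  ],
)

```text
clock: 34.0
ee_pos: [0.532, -0.1312, 0.0806]
ee_rot: [0.003, 0.546, 0.838, -0.002]
wrist_force: [-3.7, -2.5, 6.5]
opening: 0.0136
grip_force: 32.4
```

```bash
python3 - <<'E'
from h import *
s=read_state(); print(s['ee_pos'],s['opening'],s['wrist_force'],s['grip_force'],s['torque'])
q=s['ee_rot'];A=R.from_quat([q[1],q[2],q[3],q[0]]).as_matrix(); phi=np.degrees(np.arctan2(A[1,1],A[0,1])); print(phi,'pointer',np.radians(-4.3+90-phi))
E
```

```text
[ 0.53204398 -0.13116985  0.08064671] 0.01363099719650784 [-3.69484594 -2.52272683  6.53149332] 32.39004135131836 [-0.43126372  0.83890794 -0.03989016]
23.76821014399183 pointer 1.0809136446405676
```

Turn 0.037 rad further clockwise, then release and retreat.

>>> drive_tool(
  commands=[
    [[0,0,0,0,0,0.012,0.9],[0,0,0,0,0,0.012,0.9],[0,0,0,0,0,0.012,0.9],[0,0,0,0,0,0.012,0.52],[0,0,0,0,0,0.012,0.52],[0,0,-0.06,0,0,0.012,0.52],[0,0,-0.14,0,0,0.012,0.52],[0,0,-0.24,0,0,0.012,0.52]],
  ],
)

```text
clock: 34.8
ee_pos: [0.5308, -0.129, 0.1986]
ee_rot: [0.0, 0.562, 0.827, -0.002]
wrist_force: [2.2, 0.5, -0.4]
opening: 0.041
grip_force: 0.0
```

>>> drive_tool(
  commands=[
    [[-0.04,-0.08,-0.06,0,0,0,0.52],[-0.08,-0.18,-0.06,0,0,0,0.52],[-0.12,-0.28,-0.06,0,0,0,0.52],[-0.16,-0.38,-0.06,0,0,0,0.52],[-0.2,-0.48,-0.06,0,0,0,0.52],[-0.22,-0.58,-0.06,0,0,0,0.52],[-0.22,-0.6,-0.06,0,0,0,0.52],[-0.22,-0.6,-0.06,0,0,0,0.52]],
  ],
)

```text
clock: 35.6
ee_pos: [0.2911, -0.344, 0.2299]
ee_rot: [0.002, 0.564, 0.826, -0.002]
wrist_force: [0.8, -0.1, -0.2]
opening: 0.0412
grip_force: 0.0
```

```bash
python3 - <<'E'
from h import *
f=grab_frame('top'); np.savez('top8.npz',**f); save(f,'final',s=1.4)
W=cloud(f); q=W-box; bx,by,z=q@ex,q@ey+.168,W[...,2]; kk=(z>.092)&(z<.112)&(np.hypot(bx,by)<.03); Q=np.c_[bx[kk],by[kk]]; v=np.linalg.svd(Q-Q.mean(0))[2][0]; v*=-np.sign(v[0]); print('depth',np.arctan2(v[1],-v[0]))
r=cv2.minAreaRect((Q*1000).astype(np.float32)); print(r)
a0=1.1; C0=[0,.001]
n=52; a=np.arange(-n,n+1)*.0005; X,Y=np.meshgrid(a,a,indexing='ij'); P=box-ey*.168+ez*.1005+(X[...,None])*ex+(Y[...,None]+.001)*ey
uv=proj(f,P.reshape(-1,3)).astype(np.float32).reshape(*X.shape,2); g=cv2.remap(f['color'],uv[...,0],uv[...,1],cv2.INTER_CUBIC).astype(float)[...,0]
al=-X*np.cos(a0)+Y*np.sin(a0); pe=X*np.sin(a0)+Y*np.cos(a0); w=np.clip(g-75,0,None)*((abs(pe)<.007)&(al>0)&(al<.02)); c=(w*al).sum()/w.sum(),(w*pe).sum()/w.sum(); da=al-c[0];dp=pe-c[1]
print('pca',a0+.5*np.arctan2(2*(w*da*dp).sum(),(w*da*da).sum()-(w*dp*dp).sum()),'radial',a0+np.arctan2(c[1],c[0]))
k=(abs(bx)<.07)&(abs(by-.168)<.1)&(z<.13); print('lid',np.linalg.lstsq(np.c_[bx[k],by[k]-.168,np.ones(k.sum())],z[k],rcond=None)[0])
E
```

```text
depth 1.11904402290864
((-0.8552405834197998, 0.1352100372314453), (14.293920516967773, 45.36213302612305), 24.615707397460938)
pca 1.1109796079775272 radial 1.1399964892219165
lid [ 0.00337084 -0.00015755  0.09690445]
```

View pics/final.png

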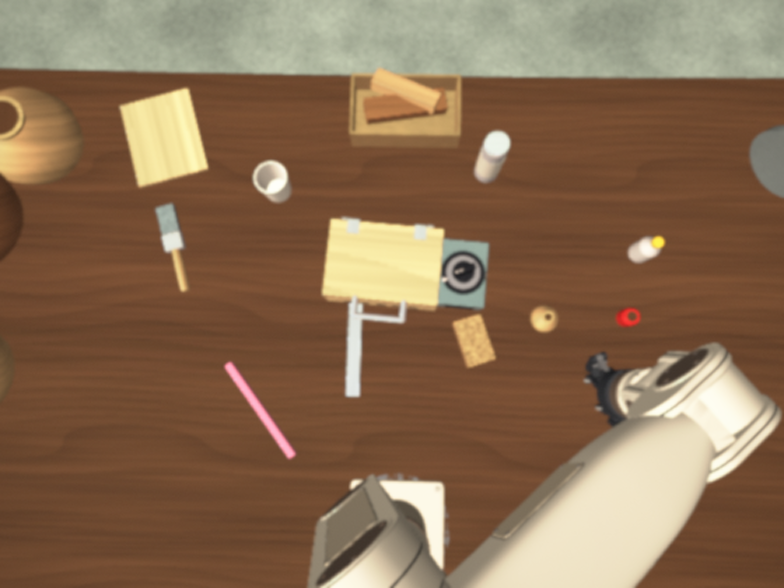

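The final picture shows the lid shut at (385,262). The knob at (463,272) measures 1.11–1.12 rad against the mark at 1.115. The bystanders are where they started and the gripper is clear, so I'm handing in.

```bash
python3 -c "
from bench import close_job; print(close_job())"
```

```text
the job is handed in; nothing more can be done
None
```

The job is handed in: both pots stand in the box under the bar, which lies level in its two slots, the lid is shut, and the knob points at the white mark to within about 0.02 rad by the camera; no verdict was shown.

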